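Stop and lock the coasting rotary table, load it with the red workpieces, close the case

TASK

The rotary table has been switched off and its white disc is still coasting round. Slow the disc by touch so that it stops with its yellow-ringed hole over the fixed yellow index slot and let go of it; only then swing the red latch fully down so that its pin locks the disc. Next take every red workpiece out of the grey case and set each one upright in its own place on the disc, between the three pins, then shut the blue lid of the case fully, leaving the disc locked and the other things on the table where they are.

Things in the scene. Friction and masses are not known exactly. Their poses are not given: they have to be found in the camera images.
- rotary: The rotary table module: a fixed aluminium stand, 300 x 300 mm foot, carrying the white disc: 330 mm across, 12 mm thick, 1.2 kg, flat top 120 mm above the table; centre boss 64 mm across, 10 mm high; from 135 to 165 mm from the axis the top is a smooth flat band but for the hole. Origin on the disc's axis at table height, z up; its +y points from the axis to the index slot and latch.
- disc (a joint): Angle (rad) of the disc, counter-clockwise from above positive, counted on over whole turns: the hole is over the slot at 0, 2 pi, 4 pi, .. Nearly frictionless, no motor or detent: it starts coasting at about 1.2 to 2.6 rad/s (positive), which lasts 20 to 45 s; it stays where it is stopped, but a slight push moves it. A fingertip pressed on it with a few N stops it at once (friction 0.6).
- disc_hole (a point): Centre of the locating hole in the disc, at the disc's top, 152 mm from the axis: 16 mm wide, dark, with a yellow ring 25 mm across.
- index_slot (a point): The place of the fixed index slot, at the height of the disc's top, 152 mm from the axis: where the hole must stop (the pin still enters when the hole is 5 mm off). The slot is 14 mm wide, between two yellow prongs that run radially just under the disc and stick out 40 mm past its rim.
- latch (a joint): Angle (rad) of the red index latch, 18 mm wide: 0 = down, pin through hole and slot, disc locked with 2.5 mm of play; 1.9 = fully open; starts at 1.5 to 1.8, upright. Hinge axis along rotary's x, at y 212, z 134 mm in that frame, between cheeks 38 mm wide over all, 10 mm higher. Stiff: stays where it is left, 1 N at the knob moves it. Off the slot, its pin stops on the disc at about 0.28.
- latch_knob (a point): Centre of the latch's black ball knob, 26 mm across, on an 8 mm rod. With the latch down it is 60 mm from the hinge towards the disc's axis and 47 mm above the hinge, straight over the pin. Opening turns it about the hinge up and away from the disc. The point's axes turn with the latch.
- seat1 (a point): Centre of one of the four places for a workpiece on the disc, at the disc's top, 95 mm from the axis and 45 or 135 degrees round from the hole: a black spot 80 mm across with three steel pins round it, 8 mm across and 8 mm high, 49 mm from the centre, so a workpiece has 5 mm of room all round. Turns with the disc.
- seat2 (a point): Centre of one of the four places for a workpiece on the disc, at the disc's top, 95 mm from the axis and 45 or 135 degrees round from the hole: a black spot 80 mm across with three steel pins round it, 8 mm across and 8 mm high, 49 mm from the centre, so a workpiece has 5 mm of room all round. Turns with the disc.
- seat3 (a point): Centre of one of the four places for a workpiece on the disc, at the disc's top, 95 mm from the axis and 45 or 135 degrees round from the hole: a black spot 80 mm across with three steel pins round it, 8 mm across and 8 mm high, 49 mm from the centre, so a workpiece has 5 mm of room all round. Turns with the disc.
- seat4 (a point): Centre of one of the four places for a workpiece on the disc, at the disc's top, 95 mm from the axis and 45 or 135 degrees round from the hole: a black spot 80 mm across with three steel pins round it, 8 mm across and 8 mm high, 49 mm from the centre, so a workpiece has 5 mm of room all round. Turns with the disc.
- case: The grey workpiece case: an open box 210 mm (its own x) x 290 mm (its y) x 65 mm high, walls and floor 5 mm, fixed to the table. Origin: centre of its underside. Its lid is hinged on its +x side.
- lid (a joint): Angle (rad) of the case's blue lid: 0 = shut, grows as it opens; at the start about 1.65 to 1.85, standing up. 210 x 290 x 6 mm. Its hinge axis is horizontal, along the case's y axis, at x = 105 mm and z = 65.5 mm in the frame of case. The hinge is stiff: the lid stays where it is left (about 2 N at its free edge moves it).
- lid_handle (a point): Centre of the lid's black round knob, 28 mm across and 16 mm thick, on a stem. With the lid shut it is 180 mm from the hinge across the case and 41 mm above the hinge, pointing up; with the lid standing open it points away from the case. The point's axes turn with the lid.
- work1: A red plastic workpiece, 0.2 kg or so, absent in some runs: round flange 80 mm across and 14 mm high, round hub 30 mm across on top of it, 50 mm high in all. Origin: centre of its underside, z up. It starts upright in the case.
- work2: A red plastic workpiece, 0.2 kg or so, absent in some runs: round flange 80 mm across and 14 mm high, round hub 30 mm across on top of it, 50 mm high in all. Origin: centre of its underside, z up. It starts upright in the case.
- work3: A red plastic workpiece, 0.2 kg or so, absent in some runs: round flange 80 mm across and 14 mm high, round hub 30 mm across on top of it, 50 mm high in all. Origin: centre of its underside, z up. It starts upright in the case.
- work4: A red plastic workpiece, 0.2 kg or so, absent in some runs: round flange 80 mm across and 14 mm high, round hub 30 mm across on top of it, 50 mm high in all. Origin: centre of its underside, z up. It starts upright in the case.
- screwdriver: Bystander, leave alone: red-handled screwdriver, 200 mm long. Origin: centre of its underside.
- wrench: Bystander, leave alone: steel wrench, 180 mm long, lying flat. Origin: centre of its underside.
- tape: Bystander, leave alone: blue roll of tape, 90 mm across, 25 mm high. Origin: centre of its underside.
- caliper: Bystander, leave alone: digital caliper, 210 mm long, lying flat. Origin: centre of its underside.
- clip: Bystander, leave alone: black binder clip, 50 x 32 x 24 mm. Origin: centre of its underside.
- cup: Bystander, leave alone: white mug, 80 mm across, 95 mm high. Origin: centre of its underside.
- cylinder_unit: Bystander, leave alone: small aluminium pneumatic cylinder, 110 mm body with a 50 mm rod, 36 mm high. Origin: centre of its underside.
There are look-alikes about, which are no part of the job. What is shaped like the work1 but green or orange is not meant. Leave any pink or purple look-alike of the work3 alone.

How it is judged:
By the outcome, as a careful person would: the job done as asked, in the order asked, and still so for the second after the job is handed in, with the robot touching nothing.
Of work1, work2, work3, work4 only 2 to 4 are there at a start; the rules pass over those that are not, and their reading is None.
At some moment in a run one of work1, work2, work3, work4 may be knocked a few centimetres aside while the robot is not near it.
It also fails if it takes over 210 s, if anything falls off the work surface, if the arm or the gripper's body presses on something with over 40 N, if the wrist force passes 120 N, or if a joint passes its speed limit or range.

ROBOT

A 6-joint arm with a two-finger parallel gripper is mounted at the origin on the work surface. World frame = base frame: x ahead of the robot, y to its left, z up, the work surface at z = 0. Lengths are in m, angles in rad, forces in N, time in s.
With the tool pointing down it reaches from about 0.375 to 0.975 m from the base axis. Payload 3.8 kg.
Tool frame: the origin (TCP) lies at the very end of the fingers, on their centre line; the grasp point (between the pads) lies 19 mm behind it (env.hold_point_z is the distance from the TCP to the grasp point, in m); z points along the fingers, y is the direction in which the jaws open and shut (so a half turn about z gives the same grasp; the last joint's range is limited). The gripper opens to 88 mm and grips with 3 to 60 N. Pads are 18 mm wide; open, the fingers measure 123 mm over their backs; the gripper's body (75 mm by 187 mm) begins 45 mm behind the grasp point.
Start: joints at [-1.378, 0.264, 1.604, -0, 1.274, -0.037], TCP at [0.154, -0.657, 0.239] pointing down, gripper open.
Joint ranges: [-2.63, 2.63], [-0.94, 2.18], [0.31, 2.57], [-1.31, 4.45], [0, 2.66], [-2.55, 2.55]. Speed limits (rad/s): [2.57, 2.57, 3.14, 3.14, 3.14, 3.14].

INTERFACE

Orientations are given as a unit quaternion [w, x, y, z].
In Python, from rig import state, cams, order, env gives the robot as it stands.
- The arm moves only by the shell command python3 -m jog 'ROWS'. ROWS is a JSON object of lists of equal length, an entry for each row: "linear": the shift along the tool's x, y, z in units of 0.06 m (1.0 is 0.06 m), a list of three; "twist": the turn about the tool's z in units of 10 degrees (1.0 is 10 degrees); "gripper": the opening, from 0 (shut) to 1 (fully open). In form: {"linear": [[x, y, z], ...], "twist": [twist, ...], "gripper": [gripper, ...]}. A call has 1 to 10 rows; each row shifts and turns the commanded pose from where the row before left it, along the tool's axes as they then stand; what a row does not reach is not made up. A row lasts 1/8 s, in which the tool goes at most 62.5 mm and 10.7 degrees, less where a joint would pass 70% of its speed; a pose out of reach is approached as far as the arm can. A call with a number of a shift or a turn outside -1 to 1 is refused whole. A call with a gripper value outside its range is refused whole. The fingers move at their own pace and stop on an object; the grip force is fixed at half the most. Time passes only in rows, so rows that do not move let the fingers close. It gives the time, the measured TCP pose, the force and the opening at its end, in the units of the state.
- state(): the state, without advancing time (a new reading comes with each control period).
- cams.snapshot(name): name is "side" or "top" or "wrist"; returns (picture, depth): 480x640x3 uint8, red, green, blue; 480x640 float32, m along the optical axis (not along the pixel's ray), 0 where there is no reading.
- cams.get_calibration(name): a dict with "K" (3x3 intrinsics, pixels), "pose" (4x4, takes a point from camera to world coordinates). Camera axes: x right, y down, z forward; pixel columns grow to the right and rows downward; lengths in m; the calibration is good to about 2 mm. A picture is of the moment at which its call begins: read the wrist's pose just before it. get_calibration takes no time and is no camera call; for the wrist camera it gives the pose at the moment of the call.
- order.finish_job(): hands the job in, once; it reports no verdict.
The state is a dict: "clock": time; "q": joint angles; "joint_velocities": joint speeds; "effort": joint torques, N m; "position": TCP position; "eef_rot": TCP orientation; "ft_force": force on the tool from outside, world axes, zero at the start; "wrist_torque": the same for the moment, N m; "opening": finger opening in m.
Only numpy, scipy, OpenCV 4.12 (cv2) and the standard library are available. Lean on these libraries where they do the work, as an engineer would, in place of code of your own. Each camera call takes 0.05 s, during which the arm holds its last target. There are 200 camera calls.

## Working session

There is one attempt and no reset: what is moved stays moved. The work goes in short steps, Python scripts to look and compute and a shell command to move; the robot and the scene stay as the last step left them, time stands still between calls to the robot, and variables do not carry over. Pictures are saved under pics/ and viewed, about 12 in all and at most 16, crops included, and the job is handed in when it is done.

```bash
ls; mkdir -p pics; cat > h.py <<'E'
import numpy as np, cv2
from rig import state, cams, order, env
from scipy.spatial.transform import Rotation as R
def rot(q): return R.from_quat([q[1],q[2],q[3],q[0]]).as_matrix()
def snap(n,f=None):
    c=cams.get_calibration(n); p,d=cams.snapshot(n)
    if f: cv2.imwrite('pics/'+f,p[:,:,::-1])
    return p,d,c
def cloud(d,c):
    K=np.array(c['K']);T=np.array(c['pose']);v,u=np.indices(d.shape)
    P=np.stack([(u-K[0,2])/K[0,0]*d,(v-K[1,2])/K[1,1]*d,d],-1)
    return P@T[:3,:3].T+T[:3,3]
def ray(c,u,v,z):
    "pixel to world on plane z"
    K=np.array(c['K']);T=np.array(c['pose'])
    r=T[:3,:3]@np.array([(u-K[0,2])/K[0,0],(v-K[1,2])/K[1,1],1]);o=T[:3,3]
    return o+r*(z-o[2])/r[2]
def tool(target,s=None):
    "shift in tool axes (units of rows) from the measured pose"
    s=s or state(); return rot(s['eef_rot']).T@(np.array(target)-s['position'])/0.06
E
python3 - <<'E'
from h import *
p,d,c=snap('top','t1.png');p2,d2,c2=snap('side','s1.png')
s=state();print(s['clock'],s['position'],rot(s['eef_rot']).round(3).tolist(),env.hold_point_z)
np.savez('a.npz',d=d,d2=d2,p=p,p2=p2)
for x in(c,c2):print(np.round(x['pose'],3).tolist(),np.round(x['K'],1).tolist())
E
```

```text
pics
0.1 [ 0.15365267 -0.65662961  0.23752938] [[0.974, 0.228, -0.0], [0.228, -0.974, 0.002], [0.0, -0.002, -1.0]] 0.0187
[[0.058, -0.976, 0.211, 0.249], [-0.998, -0.056, 0.015, -0.005], [-0.002, -0.211, -0.977, 1.288], [0.0, 0.0, 0.0, 1.0]] [[486.1, 0.0, 320.5], [0.0, 486.1, 232.5], [0.0, 0.0, 1.0]]
[[-0.671, -0.44, 0.597, -0.391], [-0.742, 0.412, -0.53, 0.822], [-0.013, -0.798, -0.602, 1.043], [0.0, 0.0, 0.0, 1.0]] [[536.7, 0.0, 319.6], [0.0, 536.7, 238.6], [0.0, 0.0, 1.0]]
```

View pics/t1.png

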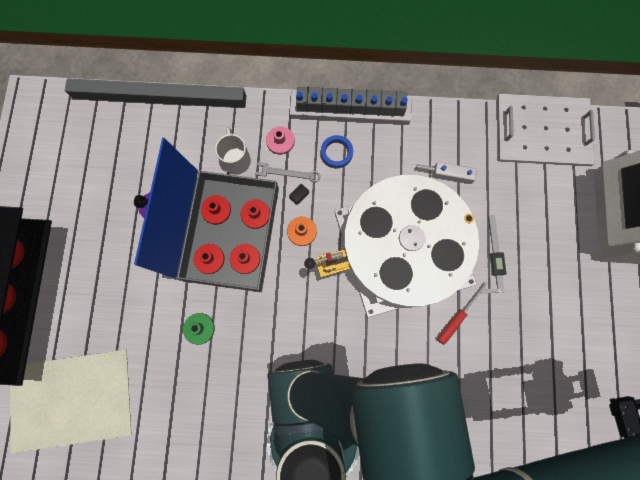

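View pics/s1.png

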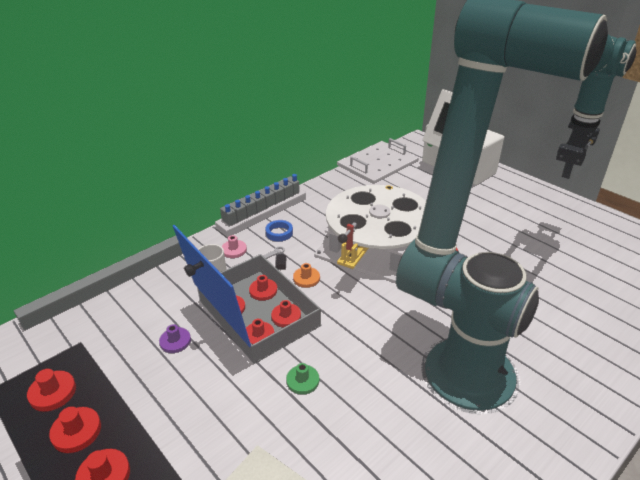

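The case holds four red workpieces (top image: 215,208; 255,213; 208,258; 245,258). The orange (302,231), green (198,328), pink (280,140) and purple (150,205, behind the lid) ones are look-alikes, and so are the reds on the black tray at the left edge. The disc centre is at about (412,237), the hole at (469,218), and the prongs and latch at (330,263).

```bash
cat >> h.py <<'E'
def discfit(p,d,c):
    P=cloud(d,c); m=(d>0)&(abs(P[...,2]-.12)<.006)&(p.min(-1)>150)
    m=cv2.morphologyEx(m.astype(np.uint8),cv2.MORPH_OPEN,np.ones((3,3)))
    cn=max(cv2.findContours(m,cv2.RETR_EXTERNAL,cv2.CHAIN_APPROX_NONE)[0],key=cv2.contourArea)[:,0]
    W=np.array([ray(c,u,v,.12)[:2] for u,v in cn])
    A=np.c_[2*W,np.ones(len(W))]
    for _ in range(4):
        x=np.linalg.lstsq(A,(W**2).sum(1),rcond=None)[0]
        r=np.sqrt(x[2]+x[:2]@x[:2]); e=abs(np.hypot(*(W-x[:2]).T)-r); k=e<max(.002,np.median(e)*2); W=W[k];A=A[k]
    return x[:2],r
def hole(p,c,C):
    "yellow ring centre on the disc"
    h=cv2.cvtColor(p,cv2.COLOR_RGB2HSV); m=(h[...,0]>17)&(h[...,0]<33)&(h[...,1]>130)&(h[...,2]>110)
    v,u=np.nonzero(m); W=np.array([ray(c,a,b,.12)[:2] for a,b in zip(u,v)]).reshape(-1,2); q=np.hypot(*(W-C).T)
    return W[(q<.167)&(q>.136)], W[(q>.166)&(q<.26)]
E
python3 - <<'E'
from h import *
z=np.load('a.npz');c=cams.get_calibration('top')
C,r=discfit(z['p'],z['d'],c);print('disc',C,r)
H,S=hole(z['p'],c,C)
print('hole',len(H),H.mean(0),np.ptp(H,axis=0),'yellow out',len(S),S.mean(0))
P=cloud(z['d'],c);p=z['p'].astype(int)
hs=cv2.cvtColor(z['p'],cv2.COLOR_RGB2HSV)
# red hub tops
red=((hs[...,0]<6)|(hs[...,0]>174))&(hs[...,1]>150)&(hs[...,2]>80)
for lo,hi,n in((.04,.065,'hub'),(.010,.024,'flange')):
    n_,l,s,ce=cv2.connectedComponentsWithStats((red&(P[...,2]>lo)&(P[...,2]<hi)).astype(np.uint8))
    for i in range(1,n_):
        if s[i,4]>15: print(n,ce[i].round(),s[i,4],P[l==i].mean(0).round(3))
# case rim: z~.065
for uv in((203,173),(277,182),(262,289),(182,276)): print('rim',ray(c,*uv,.065).round(3))
b=(hs[...,0]>105)&(hs[...,0]<128)&(hs[...,1]>150)&(P[...,0]>0.2)&(P[...,2]>.06)
v,u=np.nonzero(b&(np.arange(640)[None]<210));Q=P[v,u];Q=Q[Q[:,2]>0.05];print('lid',len(Q),Q.min(0),Q.max(0))
top=Q[Q[:,2]>np.percentile(Q[:,2],95)];print(top.mean(0))
c2=cams.get_calibration('side');P2=cloud(z['d2'],c2)
for uv in((342,239),(350,232),(350,255),(192,270)):print(uv,P2[uv[1],uv[0]].round(3))
for uv in((310,264),(140,202),(330,258)):print('top',uv,P[uv[1],uv[0]].round(3))
w=cv2.resize(z['p'][120:320,130:500],(740,400),interpolation=cv2.INTER_CUBIC)
a=cv2.resize(z['p2'][190:340,150:450],(740,370),interpolation=cv2.INTER_CUBIC)[:,:]
cv2.imwrite('pics/crop.png',cv2.resize(np.vstack([w,a]),(576,600))[:,:,::-1])
E
```

```text
disc [ 0.49948359 -0.21052913] 0.16277412489653117
hole 37 [ 0.55208516 -0.33598042] [0.14438652 0.31174884] yellow out 345 [ 0.4206245  -0.02102232]
hub [212. 206.] 87 [0.57  0.301 0.054]
hub [253. 210.] 84 [0.565 0.193 0.054]
hub [206. 256.] 91 [0.436 0.304 0.054]
hub [243. 256.] 89 [0.441 0.209 0.054]
flange [216. 210.] 497 [0.569 0.299 0.019]
flange [255. 214.] 499 [0.564 0.192 0.019]
flange [209. 258.] 537 [0.436 0.303 0.019]
flange [245. 259.] 538 [0.441 0.209 0.019]
flange [456. 319.] 19 [ 0.315 -0.346  0.022]
rim [0.656 0.332 0.065]
rim [0.642 0.135 0.065]
rim [0.36  0.151 0.065]
rim [0.381 0.356 0.065]
lid 5038 [ 0.21235783 -0.00539005  0.06505487] [0.66341138 0.75759304 1.28768824]
[0.4960783  0.34811342 0.36700138]
(342, 239) [0.407 0.037 0.198]
(350, 232) [ 0.425 -0.011  0.186]
(350, 255) [ 0.436 -0.025  0.094]
(192, 270) [0.509 0.417 0.249]
top (310, 264) [0.408 0.03  0.209]
top (140, 202) [0.519 0.413 0.252]
top (330, 258) [ 0.425 -0.014  0.207]
```

View pics/crop.png

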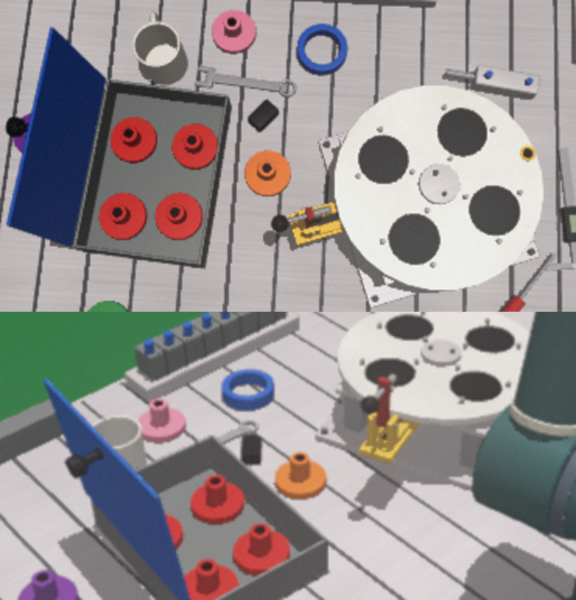

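The crop confirms the four red workpieces in the case. The latch stands up beside the yellow prongs, with its black knob to the left, and the lid knob points away from the case. I'll go over the band on the -y side of the disc with the fingers shut.

```bash
python3 -m jog '{"linear":[[0,0,0],[0,0,0],[0,0,0],[0,0,0],[0,0,0],[0,0,0],[0,0,0],[0,0,0]],"twist":[-1,-1,-1,-1,-1,-1,-1,-0.7],"gripper":[0,0,0,0,0,0,0,0]}'; python3 -m jog '{"linear":[[0.616,0.72,0.16],[0.616,0.72,0.16],[0.616,0.72,0.16],[0.616,0.72,0.16],[0.616,0.72,0.16],[0.616,0.72,0.16],[0.616,0.72,0.16],[0.616,0.72,0.16],[0,0,0],[0,0,0]],"twist":[0,0,0,0,0,0,0,0,0,0],"gripper":[0,0,0,0,0,0,0,0,0,0]}'
cat > ang.py <<'E'
from h import *
C=np.array([.4995,-.2105]); S0=np.deg2rad(110.4)
def angle(name='top'):
    t=state()['clock']; p,d,c=snap(name); H,S=hole(p,c,C)
    if len(H)==0: return t,None,0,p,d,c
    b=np.zeros(0)
    # keep cluster away from the prongs first
    a=np.arctan2(H[:,1]-C[1],H[:,0]-C[0])-S0; a=(a+np.pi)%(2*np.pi)-np.pi
    k=abs(a)>.12
    if k.sum()>=6: a=a[k]
    med=np.median(a); w=abs((a-med+np.pi)%(2*np.pi)-np.pi)<.12
    return t,a[w].mean(),len(a),p,d,c
E
python3 - <<'E'
from ang import *
for i in range(5):
    t,a,n,p,d,c=angle();print(round(t,3),a,n)
cv2.imwrite('pics/t2.png',p[:,:,::-1]);print(discfit(p,d,c),state()['clock'])
E
```

```text
clock: 1.1
position: [0.1537, -0.6568, 0.2379]
eef_rot: [-0.001, 0.704, 0.71, 0.0]
ft_force: [0.4, -0.3, 0.5]
opening: 0.0102
clock: 2.35
position: [0.4981, -0.3605, 0.1615]
eef_rot: [-0.0, 0.706, 0.709, -0.0]
ft_force: [-1.0, -0.2, -0.1]
opening: 0.0004
2.35 -2.5427107564023377 30
2.4 -2.402149402079825 26
2.45 -2.2597454465502915 28
2.5 -2.118819615548772 27
2.55 -1.9762986343884577 26
(array([ 0.51679656, -0.19102554]), np.float64(0.14115314583060593)) 2.6
```

View pics/t2.png

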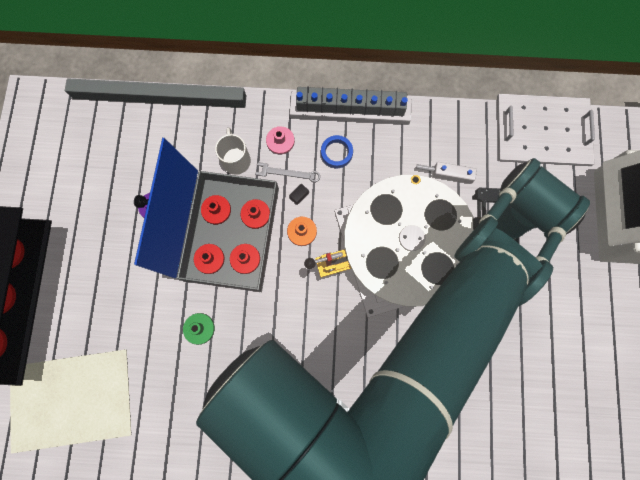

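The arm doesn't hide the hole, which is now at (416,180). The disc is turning at about 2.8 rad/s. I'll come down to just above the band, then do a timed press.

```bash
python3 -m jog '{"linear":[[0,0,0.3],[0,0,0.25],[0,0,0.05],[0,0,0]],"twist":[0,0,0,0],"gripper":[0,0,0,0]}'
python3 - <<'E'
from ang import *
for i in range(3):
    t,a,n,p,d,c=angle();print(round(t,3),a,n)
s=state();print(s['clock'],s['position'],s['ft_force'])
E
```

```text
clock: 3.1
position: [0.4981, -0.3602, 0.125]
eef_rot: [-0.001, 0.706, 0.708, -0.0]
ft_force: [-0.2, -0.8, 0.0]
opening: 0.0004
3.1 -0.4317825667204558 27
3.15 -0.2900050400049971 31
3.2 -0.1729974794579502 22
3.25 [ 0.49889745 -0.36080256  0.12641882] [-0.79176682 -0.91427599 -0.03922155]
```

```bash
python3 -m jog '{"linear":[[0,0,0],[0,0,0],[0,0,0],[0,0,0],[0,0,0],[0,0,0],[0,0,0],[0,0,0],[0,0,0],[0,0,0]],"twist":[0,0,0,0,0,0,0,0,0,0],"gripper":[0,0,0,0,0,0,0,0,0,0]}' | head -1; python3 -m jog '{"linear":[[0,0,0],[0,0,0],[0,0,0],[0,0,0],[0,0,0.04],[0,0,0.05],[0,0,0.04],[0,0,0]],"twist":[0,0,0,0,0,0,0,0],"gripper":[0,0,0,0,0,0,0,0]}'
python3 - <<'E'
from ang import *
for i in range(3):
    t,a,n,p,d,c=angle();print(round(t,3),a,n)
s=state();print(s['clock'],s['position'],s['ft_force'])
E
```

```text
clock: 4.5
clock: 5.5
position: [0.5001, -0.361, 0.1204]
eef_rot: [0.002, 0.706, 0.708, 0.001]
ft_force: [1.7, 2.9, 9.1]
opening: 0.0004
5.5 -0.809707603076332 28
5.55 -0.8079391470273826 27
5.6 -0.8101991761317606 26
5.65 [ 0.5000212  -0.36100405  0.12041501] [0.93722752 2.14028772 8.37105198]
```

The disc stopped at -0.81 rad under 8 N. I'll drag it the rest of the way with the tip pressed on it, along an arc about the axis.

```bash
python3 -m jog '{"linear":[[0.004,0.1,0],[0.008,0.2,0],[0.008,0.2,0],[0.008,0.2,0],[0.008,0.2,0],[0.008,0.2,0],[0.008,0.2,0],[0.004,0.1,0],[0,0,0]],"twist":[-0.23,-0.46,-0.46,-0.46,-0.46,-0.46,-0.46,-0.23,0],"gripper":[0,0,0,0,0,0,0,0,0]}'
python3 - <<'E'
from ang import *
for i in range(2):
    t,a,n,p,d,c=angle();print(round(t,3),a,n)
s=state();print(s['clock'],s['position'],s['ft_force'],np.hypot(*(s['position'][:2]-C)),np.arctan2(*(s['position'][:2]-C)[::-1]))
cv2.imwrite('pics/t3.png',cv2.resize(p[150:350,280:540],(780,600),interpolation=2)[:,:,::-1])
E
```

```text
clock: 6.78
position: [0.5802, -0.3379, 0.1204]
eef_rot: [0.002, 0.482, 0.876, -0.0]
ft_force: [0.0, -0.8, 8.0]
opening: 0.0007
6.775 -0.2399581541864984 28
6.825 -0.24468302489062935 31
6.875 [ 0.57984924 -0.33809872  0.12043954] [ 0.13782011 -0.04984606  7.29920421] 0.1507893677242623 -1.0088225687035888
```

View pics/t3.png

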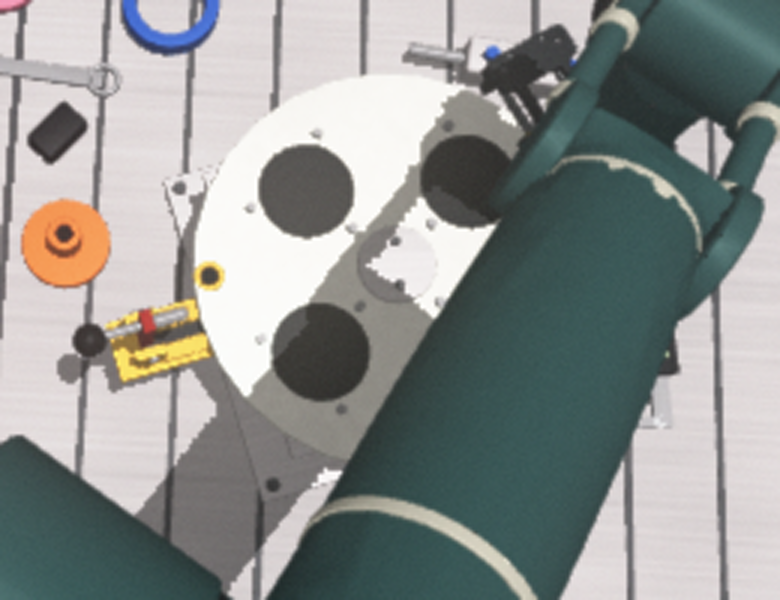

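```bash
python3 - <<'E'
from ang import *
for nm in('top','side'):
    p,d,c=snap(nm);P=cloud(d,c)
    if nm=='side': cv2.imwrite('pics/s3.png',cv2.resize(p[175:295,300:460],(800,600),interpolation=2)[:,:,::-1])
    h=cv2.cvtColor(p,cv2.COLOR_RGB2HSV); m=(h[...,0]>17)&(h[...,0]<33)&(h[...,1]>130)&(h[...,2]>80)
    v,u=np.nonzero(m);W=P[v,u];W2=np.array([ray(c,a,b,.106) for a,b in zip(u,v)])
    r=np.hypot(*(W2[:,:2]-C).T);k=(r<.3)
    e=np.array([np.cos(S0),np.sin(S0)]);n=np.array([-e[1],e[0]])
    D=W2[:,:2]-C;x=D@e;y=D@n
    for lo in np.arange(.155,.235,.006):
        q=k&(x>=lo)&(x<lo+.006)&(abs(y)<.04)
        if q.sum(): print(nm,round(lo+.003,3),q.sum(),'lat mm',(y[q].min()*1e3).round(1),(y[q].max()*1e3).round(1),'mean',(y[q].mean()*1e3).round(1),'z',np.median(W[q,2]).round(3))
E
```

```text
top 0.158 2 lat mm -38.5 -35.4 mean -37.0 z 0.122
top 0.164 17 lat mm -22.5 23.7 mean 2.4 z 0.103
top 0.17 35 lat mm -23.9 24.6 mean 1.5 z 0.102
top 0.176 21 lat mm -23.7 23.9 mean 10.6 z 0.101
top 0.182 24 lat mm -24.5 24.1 mean 10.6 z 0.101
top 0.188 22 lat mm -23.5 22.7 mean 9.6 z 0.101
top 0.194 20 lat mm -23.3 23.6 mean 12.9 z 0.104
top 0.2 22 lat mm -24.8 24.5 mean 12.7 z 0.122
top 0.206 16 lat mm 4.4 23.9 mean 14.3 z 0.124
top 0.212 18 lat mm -24.4 23.2 mean 9.8 z 0.142
top 0.218 31 lat mm -25.8 24.1 mean 4.1 z 0.115
top 0.224 40 lat mm -24.9 23.6 mean 2.8 z 0.096
top 0.23 36 lat mm -23.9 22.9 mean 5.4 z 0.095
top 0.236 39 lat mm -23.7 23.8 mean 4.6 z 0.096
side 0.158 2 lat mm -7.1 -4.5 mean -5.8 z 0.144
side 0.164 17 lat mm -36.7 30.2 mean 8.0 z 0.104
side 0.17 22 lat mm -39.8 29.6 mean 1.0 z 0.105
side 0.176 17 lat mm -37.8 28.9 mean 3.6 z 0.106
side 0.182 19 lat mm -38.3 30.7 mean 3.6 z 0.105
side 0.188 23 lat mm -34.3 30.0 mean 1.5 z 0.127
side 0.194 30 lat mm -32.3 31.1 mean -0.1 z 0.116
side 0.2 28 lat mm -28.4 30.4 mean 2.4 z 0.109
side 0.206 26 lat mm -26.4 29.7 mean 1.8 z 0.108
side 0.212 22 lat mm -22.5 29.1 mean 3.7 z 0.106
side 0.218 26 lat mm -20.6 30.8 mean 5.3 z 0.098
side 0.224 24 lat mm -16.7 29.5 mean 6.9 z 0.098
side 0.23 24 lat mm -17.3 28.8 mean 5.6 z 0.097
side 0.236 26 lat mm -17.9 30.6 mean 6.4 z 0.095
```

View pics/s3.png

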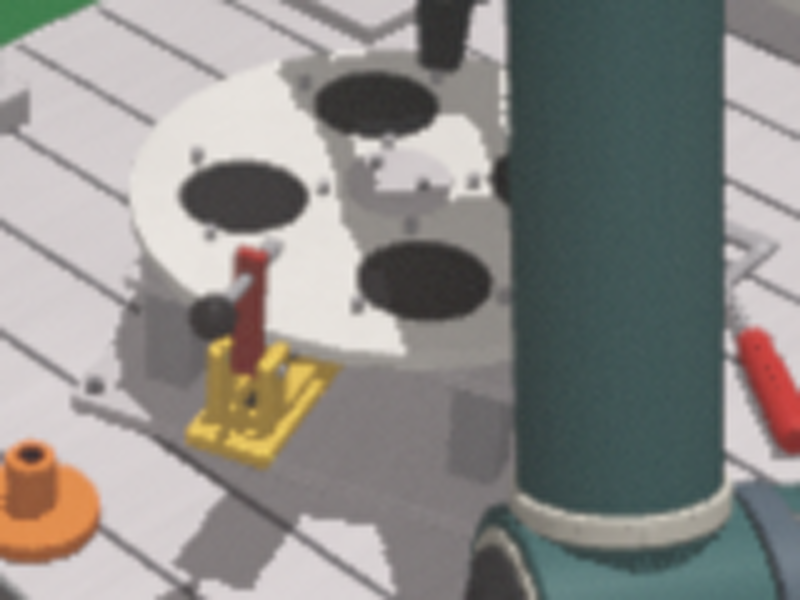

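The side view shows the latch still upright, and the prongs are symmetric about my slot direction (110.4°). Next I'll drag the remaining 0.242 rad.

```bash
python3 -m jog '{"linear":[[0.003,0.1,0],[0.006,0.204,0],[0.006,0.204,0],[0.003,0.1,0],[0,0,0],[0,0,0]],"twist":[-0.22,-0.47,-0.47,-0.227,0,0],"gripper":[0,0,0,0,0,0]}'
cat > ang2.py <<'E'
from ang import *
def show():
    p,d,c=snap('top'); H,S=hole(p,c,C)
    e=np.array([np.cos(S0),np.sin(S0)]);n=np.array([-e[1],e[0]])
    D=H-C;x=D@e;y=D@n;k=(x>.136)&(x<.1655)&(abs(y)<.04)
    print('lat mm',(y[k]*1e3).round(1).mean(),y[k].min()*1e3,y[k].max()*1e3,'r',(x[k].min()+x[k].max())/2,k.sum()); return p
if __name__=='__main__':
    p=show();p=show();s=state();print(s['clock'],s['position'],s['ft_force'])
    cv2.imwrite('pics/t4.png',cv2.resize(p[190:290,290:420],(780,600),interpolation=2)[:,:,::-1])
E
python3 ang2.py
```

```text
clock: 7.72
position: [0.6081, -0.315, 0.1204]
eef_rot: [0.002, 0.373, 0.928, -0.0]
ft_force: [0.5, 0.9, 7.8]
opening: 0.0005
lat mm 0.9117647058823528 -14.86476816361687 23.779570979104445 r 0.1532225569729101 34
lat mm 0.8545454545454546 -14.86476816361687 23.779570979104445 r 0.1532225569729101 33
7.825 [ 0.60802521 -0.31510848  0.12045918] [-0.01605143 -0.04057798  8.0009655 ]
```

View pics/t4.png

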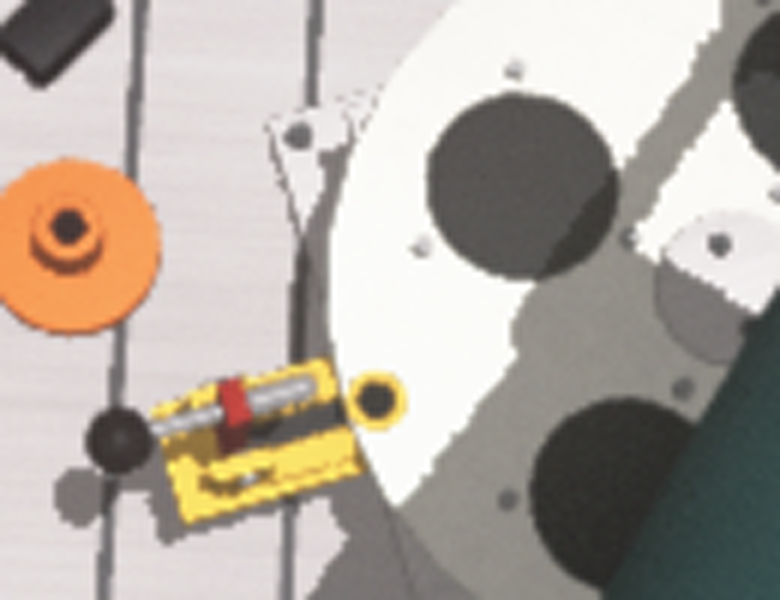

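The hole (376,399 in the crop) lies in line with the slot channel. I'll lift straight off and go behind the latch knob.

```bash
python3 -m jog '{"linear":[[0,0,-0.1],[0,0,-0.2],[0,0,-0.6],[0,0,-0.9],[0,0,-0.9],[0,0,0],[0,0,0],[0,0,0]],"twist":[0,0,0,0,0,0.9,0.9,0.78],"gripper":[0,0,0,0,0,0,0,0]}'
python3 - <<'E'
from ang2 import *
show();print(tool([.3914,.0801,.275]),state()['clock'])
E
```

```text
clock: 8.82
position: [0.6062, -0.3141, 0.2807]
eef_rot: [0.0, 0.572, 0.82, -0.0]
ft_force: [-0.5, -0.6, 0.5]
opening: 0.0006
lat mm -0.3351351351351352 -11.27827092622022 23.779570979104445 r 0.1530420371171871 37
[ 7.39659942 -1.12371137  0.09257299] 8.875
```

```bash
python3 -m jog '{"linear":[[0.925,-0.14,0],[0.925,-0.14,0],[0.925,-0.14,0],[0.925,-0.14,0],[0.925,-0.14,0],[0.925,-0.14,0],[0.925,-0.14,0],[0.925,-0.14,0],[0,0,0]],"twist":[0,0,0,0,0,0,0,0,0],"gripper":[0,0,0,0,0,0,0,0,0]}'
python3 - <<'E'
from ang2 import *
print(tool([.3914,.0801,.186]))
e=np.array([np.cos(S0),np.sin(S0)])
for nm in('side','wrist'):
    p,d,c=snap(nm);P=cloud(d,c)
    m=(p.max(-1)<60)&(P[...,2]>.17)&(P[...,2]<.225)&(np.hypot(P[...,0]-.408,P[...,1]-.037)<.035)
    D=P[m]; print(nm,m.sum(),D.mean(0) if len(D) else '',((D[:,:2]-C)@e).mean() if len(D) else '')
    if nm=='wrist':cv2.imwrite('pics/w1.png',p[:,:,::-1])
H=hole(p,c,C)
E
```

```text
clock: 10.0
position: [0.3866, 0.0809, 0.2805]
eef_rot: [0.0, 0.567, 0.824, 0.001]
ft_force: [0.9, -0.8, 0.2]
opening: 0.0009
[-0.04198317  0.06773991  1.57543229]
side 6 [0.4057441  0.03934886 0.19529358] 0.2668595188321374
wrist 66 [0.40642195 0.03230028 0.2023572 ] 0.26001673418952603
```

View pics/w1.png

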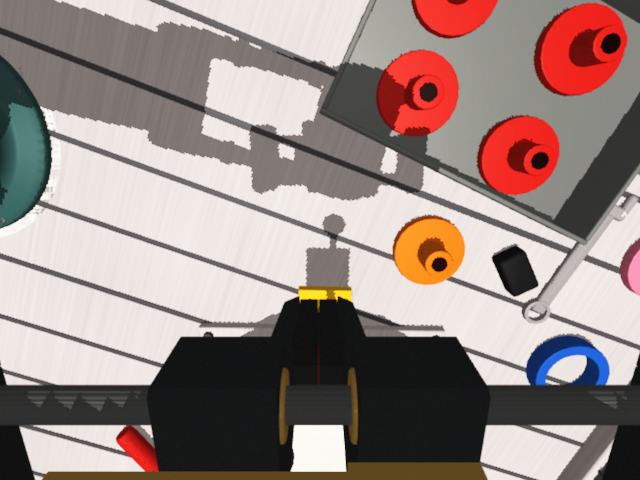

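The wrist view shows the prongs at (325,293) and the orange piece at (430,250), clear of the fingers. I'll descend and sweep the knob over.

```bash
python3 -m jog '{"linear":[[0,0.07,0.5],[0,0,0.55],[0,0,0.5],[0,0,0]],"twist":[0,0,0,0],"gripper":[0,0,0,0]}'; python3 -m jog '{"linear":[[-0.2,0,0],[-0.2,0,0],[-0.2,0,0],[-0.2,0,0],[-0.2,0,0],[-0.2,0,0],[-0.2,0,0]],"twist":[0,0,0,0,0,0,0],"gripper":[0,0,0,0,0,0,0]}'; python3 -m jog '{"linear":[[-0.2,0,0.06],[-0.2,0,0.08],[-0.2,0,0.1],[-0.2,0,0.1]],"twist":[0,0,0,0],"gripper":[0,0,0,0]}'
python3 - <<'E'
from ang2 import *
s=state();e=np.array([np.cos(S0),np.sin(S0)]);print((s['position'][:2]-C)@e)
p,d,c=snap('side','x.png');cv2.imwrite('pics/s5.png',cv2.resize(p[160:300,280:467],(800,600),interpolation=2)[:,:,::-1])
E
```

```text
clock: 10.6
position: [0.3909, 0.0782, 0.1847]
eef_rot: [-0.002, 0.571, 0.821, -0.002]
ft_force: [0.3, 0.8, 0.6]
opening: 0.0003
clock: 11.48
position: [0.4218, 0.0002, 0.1869]
eef_rot: [-0.0, 0.57, 0.821, -0.0]
ft_force: [-0.7, 0.8, 0.2]
opening: 0.0003
clock: 11.98
position: [0.4383, -0.0445, 0.1659]
eef_rot: [-0.0, 0.57, 0.821, -0.0]
ft_force: [-0.6, 0.3, -0.2]
opening: 0.0004
0.1769294198023188
```

View pics/s5.png

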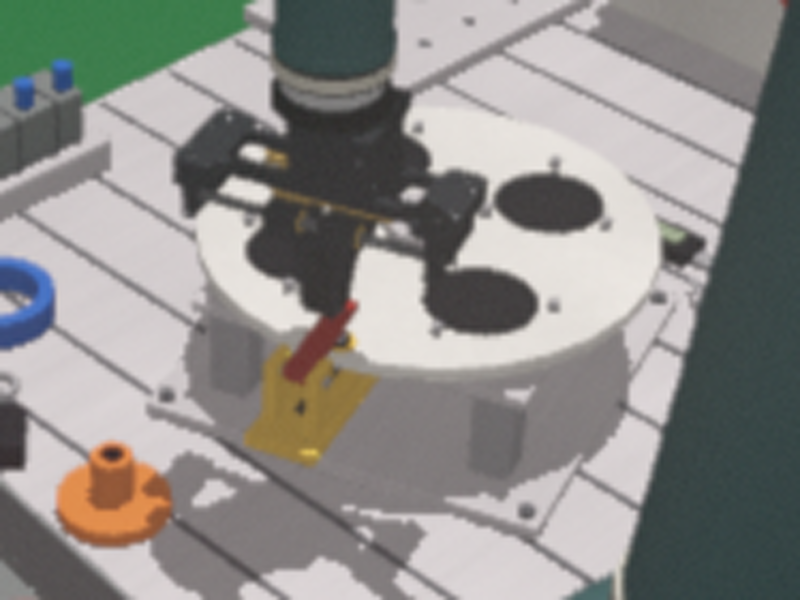

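The latch is most of the way down. I'll back off, come over the top and press the knob down.

```bash
python3 -m jog '{"linear":[[0.3,0,0],[0,0,-0.6],[0,0,-0.6],[-0.6,0,0],[-0.1,0,0],[0,0,0]],"twist":[0,0,0,0,0,0],"gripper":[0,0,0,0,0,0]}'; python3 -m jog '{"linear":[[0,0,0.15],[0,0,0.2],[0,0,0.12],[0,0,0.08],[0,0,0]],"twist":[0,0,0,0,0],"gripper":[0,0,0,0,0]}'
```

```text
clock: 12.78
position: [0.4461, -0.0655, 0.2382]
eef_rot: [-0.001, 0.571, 0.821, 0.0]
ft_force: [0.2, 0.1, -0.6]
opening: 0.0004
clock: 13.4
position: [0.4465, -0.0662, 0.2051]
eef_rot: [-0.001, 0.57, 0.821, -0.0]
ft_force: [0.7, -0.4, 0.5]
opening: 0.0004
```

```bash
python3 -m jog '{"linear":[[0,0,0.08],[0,0,0.08],[0,0,0.08],[0,0,0]],"twist":[0,0,0,0],"gripper":[0,0,0,0]}';python3 -m jog '{"linear":[[0,0,0.05],[0,0,0]],"twist":[0,0],"gripper":[0,0]}'
python3 - <<'E'
from ang2 import *
p,d,c=snap('side','x.png');cv2.imwrite('pics/s6.png',cv2.resize(p[160:300,280:467],(800,600),interpolation=2)[:,:,::-1])
E
```

```text
clock: 13.9
position: [0.4473, -0.0664, 0.1937]
eef_rot: [0.0, 0.57, 0.821, 0.0]
ft_force: [-5.9, 1.4, 13.1]
opening: 0.0005
clock: 14.15
position: [0.4475, -0.0664, 0.1933]
eef_rot: [0.001, 0.57, 0.821, 0.0]
ft_force: [-11.9, 2.5, 26.7]
opening: 0.0
```

View pics/s6.png

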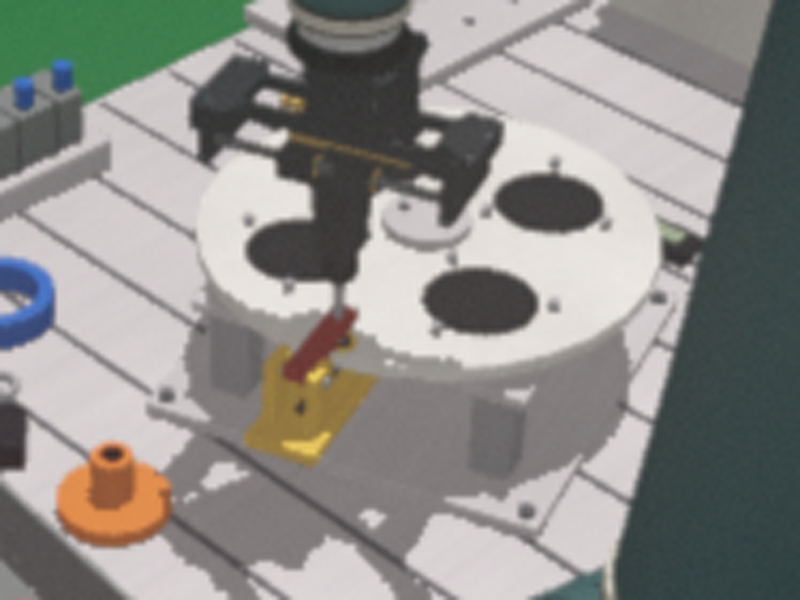

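The finger stopped at 0.193 m, where the knob top should be with the latch fully down (about 0.209 if the pin were sitting on the disc). I'll lift away, check that the disc is locked in place, and re-measure the workpieces.

```bash
python3 -m jog '{"linear":[[0,0,-0.2],[0,0,-0.6],[0,0,-0.9],[0,0,-0.5],[0,0,0]],"twist":[0,0,0,0,0],"gripper":[0,0,0.5,0.5,0.5]}'
cat > works.py <<'E'
from h import *
def works(nm='top'):
    p,d,c=snap(nm);P=cloud(d,c);hs=cv2.cvtColor(p,cv2.COLOR_RGB2HSV)
    red=((hs[...,0]<6)|(hs[...,0]>174))&(hs[...,1]>150)&(hs[...,2]>50);out=[]
    for lo,hi in((.045,.065),(.16,.18)):
        n_,l,s,ce=cv2.connectedComponentsWithStats((red&(P[...,2]>lo)&(P[...,2]<hi)).astype(np.uint8))
        for i in range(1,n_):
            if s[i,4]>30:
                zt=np.percentile(P[l==i][:,2],80)
                k=(l==i)&(P[...,2]>zt-.004); (u,v),r=cv2.minEnclosingCircle(np.argwhere(k)[:,::-1].astype(np.float32))
                W=ray(c,u,v,zt);
                if W[1]<.4: out.append(W); print(nm,(int(u),int(v)),s[i,4],W.round(4),'diam',round(np.linalg.norm(ray(c,u+r,v,zt)-W)*2,3))
    return out
E
python3 - <<'E'
from ang2 import *
from works import works
print(state()['position'])
works()
s=state();c=cams.get_calibration('wrist');T=np.array(c['pose']);print('cam in tool',rot(s['eef_rot']).T@(T[:3,3]-s['position']),s['q'])
for a in(45,-45,135,-135):
    x=S0+np.deg2rad(a);print('seat',a,(C+.095*np.array([np.cos(x),np.sin(x)])).round(4))
p,d,c=snap('top');P=cloud(d,c);m=(P[...,2]>.055)&(P[...,2]<.075)&(p.max(-1)<130)
v,u=np.nonzero(m);W=P[v,u];k=(W[:,0]>.33)&(W[:,0]<.69)&(W[:,1]>.1)&(W[:,1]<.39);W=W[k]
print('rim',len(W),cv2.minAreaRect(W[:,:2].astype(np.float32)))
for uv in((203,173),(277,182),(262,289),(182,276)):print(P[uv[1],uv[0]])
E
```

```text
clock: 14.82
position: [0.4484, -0.0667, 0.3231]
eef_rot: [0.003, 0.57, 0.821, 0.001]
ft_force: [-0.2, -0.2, -0.8]
opening: 0.0283
[ 0.44840178 -0.06665957  0.32312675]
top (212, 205) 91 [0.5712 0.3008 0.0574] diam 0.028
top (253, 209) 84 [0.5656 0.1927 0.0573] diam 0.029
top (205, 256) 87 [0.4359 0.3045 0.0567] diam 0.03
top (242, 255) 85 [0.4427 0.209  0.0582] diam 0.029
cam in tool [ 0.08048825  0.00041675 -0.14607052] [-2.02545113e-01 -2.12484650e-01  1.94254250e+00  2.35963450e-05
  1.40955487e+00 -5.59194804e-01]
seat 45 [ 0.4131 -0.171 ]
seat -45 [ 0.539  -0.1241]
seat 135 [ 0.46   -0.2969]
seat -135 [ 0.5859 -0.25  ]
rim 1094 ((0.528019905090332, 0.25285109877586365), (0.21445877850055695, 0.3261007070541382), 85.17908477783203)
[0.65916717 0.33512537 0.05500862]
[0.6617578  0.14200489 0.00387416]
[0.36516737 0.15912668 0.00234324]
[0.38354196 0.36376129 0.03762089]
```

The disc is still aligned, the latch is down and all four workpieces are measured. The wrist camera sits 80 mm out on tool +x, so the camera side has to face away from the lid for the two workpieces nearest it. I'll take the two nearer workpieces first.

```bash
python3 -m jog '{"linear":[[0,0,0],[0,0,0],[0,0,0],[0,0,0]],"twist":[0.9,0.9,0.7,0],"gripper":[0.55,0.55,0.55,0.55]}'
cat > to.py <<'E'
import sys
from h import *
a=[float(x) for x in sys.argv[1:4]];s=state();X=rot(s['eef_rot'])[:,0]
print('tool units',tool(a,s).round(3),'xang',np.rad2deg(np.arctan2(X[1],X[0])).round(1),'q6',np.rad2deg(s['q'][5]).round(1),'pos',np.round(s['position'],4),'t',s['clock'])
E
python3 to.py .5656 .1927 .16
```

```text
clock: 15.42
position: [0.4457, -0.0661, 0.3179]
eef_rot: [-0.002, 0.734, 0.679, -0.001]
ft_force: [-0.2, -0.3, 0.0]
opening: 0.0481
tool units [4.456 1.664 2.627] xang 85.5 q6 -7.1 pos [ 0.4457 -0.0661  0.3179] t 15.425
```

```bash
python3 -m jog '{"linear":[[0.74,0.277,0.2],[0.74,0.277,0.2],[0.74,0.277,0.4],[0.74,0.277,0.5],[0.74,0.277,0.6],[0.756,0.28,0.6],[0,0,0.12],[0,0,0]],"twist":[0,0,0,0,0,0,0,0],"gripper":[0.55,0.55,0.55,0.55,0.55,0.55,0.55,0.55]}'
python3 to.py .5656 .1927 .03
python3 - <<'E'
from works import *
works('wrist')
p,d,c=snap('wrist','w2.png')
E
```

```text
clock: 16.42
position: [0.5663, 0.1916, 0.1613]
eef_rot: [-0.001, 0.734, 0.679, -0.002]
ft_force: [-0.6, 0.4, -0.0]
opening: 0.0483
tool units [ 0.021 -0.005  2.189] xang 85.5 q6 20.8 pos [0.5663 0.1916 0.1613] t 16.425
wrist (316, 65) 1523 [0.574  0.3007 0.0555] diam 0.032
wrist (92, 77) 1790 [0.4398 0.3044 0.0554] diam 0.035
wrist (137, 228) 1266 [0.4456 0.2102 0.0554] diam 0.031
wrist (320, 238) 1117 [0.5684 0.1936 0.0555] diam 0.029
```

View pics/w2.png

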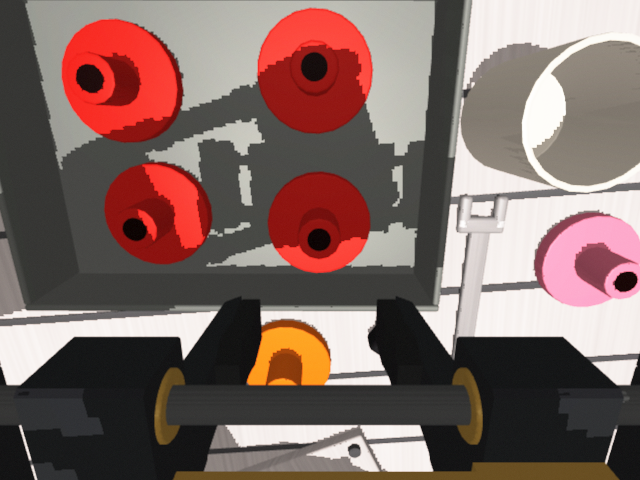

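The wrist camera agrees with the top camera to within 3 mm. The cup is close to the gripper body's path, so I'll measure it first.

```bash
python3 - <<'E'
from h import *
z=np.load('a.npz')
for nm,d in(('top',z['d']),('side',z['d2'])):
    P=cloud(d,cams.get_calibration(nm))
    k=(P[...,2]>.07)&(P[...,2]<.11)&(P[...,0]>.6)&(P[...,0]<.85)&(P[...,1]>.1)&(P[...,1]<.33)
    Q=P[k];print(nm,len(Q),Q.min(0).round(3),Q.max(0).round(3),cv2.minEnclosingCircle(Q[:,:2].astype(np.float32)))
E
```

```text
top 377 [0.646 0.182 0.07 ] [0.782 0.301 0.101] ((0.7101542949676514, 0.23419955372810364), 0.08278833329677582)
side 283 [0.629 0.142 0.07 ] [0.759 0.281 0.099] ((0.6902776956558228, 0.20909541845321655), 0.09121592342853546)
```

```bash
python3 -m jog '{"linear":[[0,0,0],[0,0,0],[0,0,0],[0,0,0]],"twist":[0.9,0.9,0.7,0],"gripper":[0.55,0.55,0.55,0.55]}' >/dev/null; python3 to.py .567 .1932 .03
```

```text
tool units [ 0.011 -0.041  2.253] xang 60.4 q6 45.8 pos [0.5684 0.1913 0.1652] t 17.025
```

```bash
python3 -m jog '{"linear":[[0,-0.02,0.6],[0,0,0.6],[0,0,0.6],[0,0,0.35],[0,0,0.05],[0,0,0]],"twist":[0,0,0,0,0,0],"gripper":[0.55,0.55,0.55,0.55,0.55,0.55]}'; python3 -m jog '{"linear":[[0,0,0],[0,0,0],[0,0,0],[0,0,0]],"twist":[0,0,0,0],"gripper":[0,0,0,0]}'
```

```text
clock: 17.77
position: [0.5674, 0.1927, 0.0323]
eef_rot: [0.0, 0.864, 0.504, 0.001]
ft_force: [0.6, 0.1, -0.1]
opening: 0.0484
clock: 18.27
position: [0.5675, 0.1931, 0.0324]
eef_rot: [0.0, 0.864, 0.503, 0.001]
ft_force: [-1.0, -0.8, 6.6]
opening: 0.0296
```

```bash
python3 -m jog '{"linear":[[0,0,-0.3],[0,0,-0.7],[0,0,-0.9],[0,0,-0.9],[0,0,-0.9],[0,0,-0.4],[0,0,0]],"twist":[0,0,0,0,0,0,0],"gripper":[0,0,0,0,0,0,0]}'; python3 to.py .541 -.123 .28
```

```text
clock: 19.15
position: [0.5678, 0.1933, 0.2806]
eef_rot: [0.001, 0.864, 0.503, 0.003]
ft_force: [-0.0, -0.9, -1.2]
opening: 0.0293
tool units [-4.805e+00  2.212e+00 -1.000e-03] xang 60.4 q6 46.0 pos [0.5678 0.1933 0.2806] t 19.15
```

```bash
python3 -m jog '{"linear":[[-0.5,0.23,0],[-0.86,0.396,0],[-0.86,0.396,0],[-0.86,0.396,0],[-0.86,0.396,0],[-0.865,0.396,0],[0,0,0],[0,0,0]],"twist":[0,0,0,0,0,0,0,0],"gripper":[0,0,0,0,0,0,0,0]}'; python3 to.py .541 -.123 .148
cat > seats.py <<'E'
from ang2 import *
def seats(nm):
    p,d,c=snap(nm);P=cloud(d,c)
    m=((p.max(-1)<75)&(abs(P[...,2]-.12)<.01)&(np.hypot(P[...,0]-C[0],P[...,1]-C[1])<.16)).astype(np.uint8)
    m=cv2.morphologyEx(m,cv2.MORPH_OPEN,np.ones((3,3)))
    for cn in cv2.findContours(m,cv2.RETR_EXTERNAL,cv2.CHAIN_APPROX_NONE)[0]:
        if cv2.contourArea(cn)<150: continue
        W=np.array([ray(c,u,v,.12)[:2] for u,v in cn[:,0]])
        o,r=cv2.minEnclosingCircle(W.astype(np.float32)); print(nm,np.round(o,4),'r',round(r,4))
    return p
if __name__=='__main__':
    p=seats('wrist');cv2.imwrite('pics/w3.png',p[:,:,::-1]);seats('top')
E
python3 seats.py
```

```text
clock: 20.15
position: [0.5386, -0.123, 0.2752]
eef_rot: [-0.001, 0.864, 0.503, -0.001]
ft_force: [-0.4, -0.9, -0.8]
opening: 0.0294
tool units [0.019 0.042 2.12 ] xang 60.4 q6 14.1 pos [ 0.5386 -0.123   0.2752] t 20.15
wrist [ 0.4555 -0.308 ] r 0.0377
wrist [ 0.4115 -0.1471] r 0.03
wrist [ 0.5933 -0.2485] r 0.0389
wrist [ 0.5418 -0.1247] r 0.0397
top [ 0.5904 -0.2335] r 0.0306
```

View pics/w3.png

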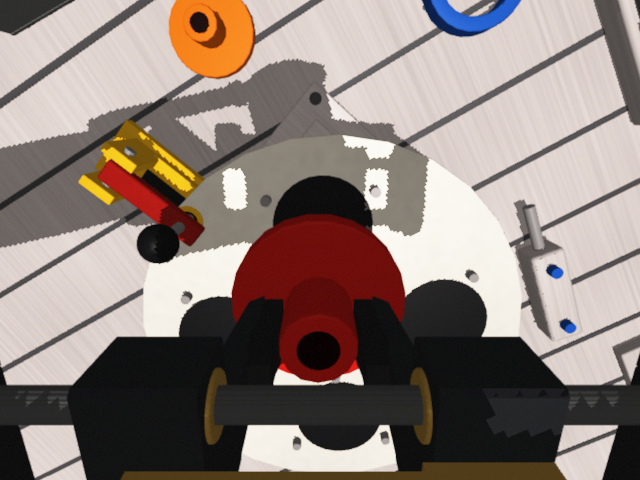

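The latch is down over the prongs with the knob at (158,243), and the piece is held upright. The wrist camera puts the seat at (0.5418, -0.1247), close to the estimate, so I'll place the piece.

```bash
python3 -m jog '{"linear":[[0.03,0.03,0.5],[0,0,0.7],[0,0,0.5],[0,0,0.25],[0,0,0.08],[0,0,0]],"twist":[0,0,0,0,0,0],"gripper":[0,0,0,0,0,0]}'; python3 to.py .5415 -.1245 .148
```

```text
clock: 21.0
position: [0.5428, -0.1224, 0.1561]
eef_rot: [0.0, 0.864, 0.504, 0.0]
ft_force: [-0.5, 0.1, -1.8]
opening: 0.0296
tool units [-0.042 -0.002  0.136] xang 60.5 q6 14.3 pos [ 0.5428 -0.1224  0.1561] t 21.0
```

```bash
python3 -m jog '{"linear":[[-0.03,0,0],[0,0,0.06],[0,0,0.05],[0,0,0.03],[0,0,0]],"twist":[0,0,0,0,0],"gripper":[0,0,0,0,0]}'; python3 to.py .5415 -.1245 .148
```

```text
clock: 21.62
position: [0.5416, -0.1245, 0.1474]
eef_rot: [0.0, 0.864, 0.503, 0.0]
ft_force: [-0.1, -0.5, 1.9]
opening: 0.0293
tool units [-0.001 -0.002 -0.01 ] xang 60.4 q6 14.1 pos [ 0.5416 -0.1245  0.1474] t 21.625
```

Touching at z 0.1474. I'll release, lift and look.

```bash
python3 -m jog '{"linear":[[0,0,0],[0,0,0],[0,0,0],[0,0,-0.3],[0,0,-0.8],[0,0,-0.9],[0,0,0]],"twist":[0,0,0,0,0,0,0],"gripper":[0.55,0.55,0.55,0.55,0.55,0.55,0.55]}'
python3 - <<'E'
from works import *
works('wrist');works('top')
p,d,c=snap('wrist','w4.png')
E
python3 to.py .444 .2096 .27
```

```text
clock: 22.5
position: [0.5448, -0.1252, 0.2746]
eef_rot: [0.004, 0.864, 0.503, 0.004]
ft_force: [0.5, 0.3, 0.5]
opening: 0.0483
wrist (312, 243) 1105 [ 0.5427 -0.1243  0.1704] diam 0.029
top (212, 205) 91 [0.5713 0.301  0.0571] diam 0.028
top (205, 255) 85 [0.4363 0.3051 0.0566] diam 0.03
top (242, 255) 85 [0.4428 0.2105 0.0571] diam 0.029
tool units [ 4.041 -4.15  -0.049] xang 60.4 q6 14.1 pos [ 0.541  -0.1241  0.2671] t 22.65
```

View pics/w4.png

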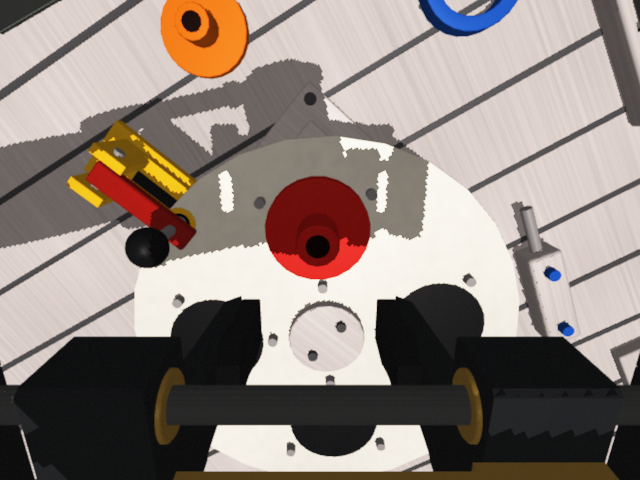

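The first workpiece stands centred between its three pins (hub at 318,246). Now for the second, at (0.4445, 0.2102).

```bash
python3 -m jog '{"linear":[[0.5,-0.52,0],[0.71,-0.72,0],[0.71,-0.72,0],[0.71,-0.72,0],[0.71,-0.72,0],[0.71,-0.72,0],[0,0,0.5],[0,0,0.5],[0,0,0.5],[0,0,0]],"twist":[0,0,0,0,0,0,0,0,0,0],"gripper":[0.55,0.55,0.55,0.55,0.55,0.55,0.55,0.55,0.55,0.55]}'
python3 -c "
from works import *
works('wrist')"
for i in 1 2; do python3 to.py .4445 .2102 .0315; python3 -m jog '{"linear":[[0,0,0]],"twist":[0],"gripper":[0.55]}' >/dev/null; done
```

```text
clock: 23.9
position: [0.4427, 0.2078, 0.1726]
eef_rot: [-0.001, 0.864, 0.503, -0.005]
ft_force: [1.1, 0.5, -0.4]
opening: 0.0484
wrist (433, 5) 1009 [0.5719 0.298  0.0555] diam 0.03
wrist (239, 112) 1320 [0.4393 0.3048 0.0555] diam 0.032
wrist (319, 230) 1033 [0.445  0.2106 0.0554] diam 0.029
tool units [ 0.039 -0.004  2.387] xang 60.4 q6 51.8 pos [0.4443 0.2084 0.1747] t 23.95
tool units [-0.005 -0.04   2.437] xang 60.4 q6 51.8 pos [0.4466 0.2092 0.1777] t 24.075
```

```bash
python3 -m jog '{"linear":[[0.02,-0.02,0.6],[0,0,0.7],[0,0,0.6],[0,0,0.35],[0,0,0.1],[0,0,0]],"twist":[0,0,0,0,0,0],"gripper":[0.55,0.55,0.55,0.55,0.55,0.55]}'; python3 to.py .4445 .2102 .0315
```

```text
clock: 24.95
position: [0.4464, 0.2109, 0.0366]
eef_rot: [0.0, 0.864, 0.503, 0.001]
ft_force: [-0.7, 0.0, 0.7]
opening: 0.0486
tool units [-0.026 -0.021  0.085] xang 60.4 q6 52.0 pos [0.4464 0.2109 0.0366] t 24.95
```

```bash
python3 -m jog '{"linear":[[-0.01,0,0.08],[0,0,0],[0,0,0],[0,0,0],[0,0,0],[0,0,0]],"twist":[0,0,0,0,0,0],"gripper":[0.55,0.55,0,0,0,0]}';python3 -m jog '{"linear":[[0,0,-0.3],[0,0,-0.7],[0,0,-0.9],[0,0,-0.9],[0,0,-0.9],[0,0,-0.4],[0,0,0]],"twist":[0,0,0,0,0,0,0],"gripper":[0,0,0,0,0,0,0]}'; python3 to.py .5881 -.2503 .28
```

```text
clock: 25.7
position: [0.4455, 0.2103, 0.0314]
eef_rot: [-0.0, 0.864, 0.503, 0.0]
ft_force: [-1.6, -0.1, 3.3]
opening: 0.0297
clock: 26.58
position: [0.4465, 0.2106, 0.2791]
eef_rot: [0.0, 0.864, 0.503, 0.002]
ft_force: [0.7, -0.6, -3.1]
opening: 0.0293
tool units [-5.518  5.842 -0.018] xang 60.4 q6 51.9 pos [0.4465 0.2106 0.2791] t 26.575
```

```bash
python3 -m jog '{"linear":[[-0.36,0.38,0],[-0.645,0.683,0],[-0.645,0.683,0],[-0.645,0.683,0],[-0.645,0.683,0],[-0.645,0.683,0],[-0.645,0.683,0],[-0.645,0.683,0],[-0.645,0.683,0],[0,0,0]],"twist":[0,0,0,0,0,0,0,0,0,0],"gripper":[0,0,0,0,0,0,0,0,0,0]}'; python3 -m jog '{"linear":[[0,0,0.5],[0,0,0.7],[0,0,0.5],[0,0,0.25],[0,0,0]],"twist":[0,0,0,0,0],"gripper":[0,0,0,0,0]}'>/dev/null; python3 to.py .5881 -.2503 .1464;python3 -c "
from seats import *
seats('wrist')";python3 to.py .5881 -.2503 .1464
```

```text
clock: 27.82
position: [0.586, -0.2541, 0.2727]
eef_rot: [-0.002, 0.865, 0.501, -0.002]
ft_force: [-0.5, 0.7, -1.6]
opening: 0.029
tool units [0.01  0.044 0.19 ] xang 60.5 q6 4.2 pos [ 0.5855 -0.2496  0.1578] t 28.45
wrist [ 0.4585 -0.1935] r 0.0046
wrist [ 0.4294 -0.185 ] r 0.0344
wrist [ 0.6088 -0.2358] r 0.0286
tool units [0.011 0.021 0.222] xang 60.5 q6 4.2 pos [ 0.5867 -0.2503  0.1597] t 28.5
```

```bash
python3 -m jog '{"linear":[[0.01,0.025,0.05],[0,0,0.06],[0,0,0.04],[0,0,0]],"twist":[0,0,0,0],"gripper":[0,0,0,0]}'; python3 to.py .5881 -.2503 .1464
```

```text
clock: 29.0
position: [0.5884, -0.2511, 0.151]
eef_rot: [-0.0, 0.864, 0.503, -0.0]
ft_force: [-0.1, -0.4, -2.0]
opening: 0.0294
tool units [ 0.009 -0.011  0.076] xang 60.4 q6 4.2 pos [ 0.5884 -0.2511  0.151 ] t 29.0
```

```bash
python3 -m jog '{"linear":[[0.01,0,0.05],[0,0,0.03],[0,0,0]],"twist":[0,0,0],"gripper":[0,0,0]}'; python3 -m jog '{"linear":[[0,0,0],[0,0,0],[0,0,0],[0,0,-0.3],[0,0,-0.8],[0,0,-0.9],[0,0,0]],"twist":[0,0,0,0,0,0,0],"gripper":[0.55,0.55,0.55,0.55,0.55,0.55,0.55]}' | head -2
python3 -c "
from works import *
works('wrist');works('top')"; python3 to.py .573 .3 .28
```

```text
clock: 29.38
position: [0.5889, -0.2506, 0.1464]
eef_rot: [0.0, 0.864, 0.503, 0.0]
ft_force: [-1.1, 0.9, -0.4]
opening: 0.029
clock: 30.25
position: [0.5923, -0.2521, 0.2749]
wrist (141, 108) 1613 [ 0.5435 -0.1255  0.1704] diam 0.033
wrist (311, 243) 1106 [ 0.5896 -0.2511  0.1705] diam 0.029
top (212, 205) 92 [0.5709 0.3001 0.0564] diam 0.03
top (205, 256) 86 [0.436  0.3051 0.0572] diam 0.029
top (380, 216) 37 [ 0.5373 -0.1274  0.1721] diam 0.024
tool units [ 7.85  -4.769 -0.206] xang 60.4 q6 4.3 pos [ 0.5895 -0.2509  0.2685] t 30.35
```

The second workpiece is seated (hub top 0.1705). I'll go over the case and turn the tool so the camera faces away from the lid.

```bash
python3 -m jog '{"linear":[[0.785,-0.477,-0.02],[0.785,-0.477,-0.02],[0.785,-0.477,-0.02],[0.785,-0.477,-0.02],[0.785,-0.477,-0.02],[0.785,-0.477,-0.02],[0.785,-0.477,-0.02],[0.785,-0.477,-0.02],[0.785,-0.477,-0.02],[0.785,-0.477,-0.02]],"twist":[0,0,0,0,0,0,0,0,0,0],"gripper":[0.55,0.55,0.55,0.55,0.55,0.55,0.55,0.55,0.55,0.55]}'|head -2; python3 -m jog '{"linear":[[0,0,0],[0,0,0],[0,0,0],[0,0,0],[0,0,0],[0,0,0],[0,0,0],[0,0,0],[0,0,0],[0,0,0]],"twist":[-1,-1,-1,-1,-1,-1,-1,-1,-1,-1],"gripper":[0.55,0.55,0.55,0.55,0.55,0.55,0.55,0.55,0.55,0.55]}'|head -2;python3 -m jog '{"linear":[[0,0,0],[0,0,0],[0,0,0],[0,0,0],[0,0,0],[0,0,0],[0,0,0],[0,0,0],[0,0,0],[0,0,0]],"twist":[-1,-1,-1,-1,-1,-1,-1,-1,-1,-0.8],"gripper":[0.55,0.55,0.55,0.55,0.55,0.55,0.55,0.55,0.55,0.55]}'|head -2
python3 - <<'E'
from works import *
works('wrist')
p,d,c=snap('wrist');P=cloud(d,c);np.savez('w5.npz',p=p,d=d)
k=(P[...,2]>.085)&(P[...,2]<.11)&(P[...,0]>.62)&(P[...,0]<.8)&(P[...,1]>.13)&(P[...,1]<.33)
Q=P[k];print(len(Q),len(Q) and (Q.min(0),Q.max(0),cv2.minEnclosingCircle(Q[:,:2].astype(np.float32))))
E
python3 to.py .573 .298 .04
```

```text
clock: 31.6
position: [0.571, 0.3016, 0.2762]
clock: 32.85
position: [0.5712, 0.2998, 0.2759]
clock: 34.1
position: [0.5712, 0.2998, 0.2759]
wrist (455, 182) 629 [0.439  0.3033 0.0554] diam 0.031
wrist (316, 205) 564 [0.5729 0.2991 0.0554] diam 0.029
2124 (array([0.67918089, 0.21989865, 0.08501287]), array([0.75909422, 0.29963386, 0.09763765]), ((0.719265341758728, 0.2597935199737549), 0.04010763019323349))
tool units [ 0.015 -0.045  3.936] xang -101.6 q6 -143.0 pos [0.5713 0.2998 0.2762] t 34.2
```

The cup's nearest edge is at x 0.679, so the gripper body clears it. I'll descend.

```bash
python3 -m jog '{"linear":[[0.01,-0.03,0.8],[0,0,0.9],[0,0,0.9],[0,0,0.8],[0,0,0.4],[0,0,0],[0,0,0]],"twist":[0,0,0,0,0,0,0],"gripper":[0.55,0.55,0.55,0.55,0.55,0.55,0.55]}'; python3 to.py .573 .298 .036
```

```text
clock: 35.08
position: [0.5744, 0.2996, 0.051]
eef_rot: [0.0, -0.632, 0.775, -0.0]
ft_force: [0.1, 0.1, -0.3]
opening: 0.0484
tool units [0.031 0.018 0.25 ] xang -101.6 q6 -143.0 pos [0.5744 0.2996 0.051 ] t 35.075
```

```bash
python3 -m jog '{"linear":[[0.01,0.01,0.15],[0,0,0.1],[0,0,0],[0,0,0]],"twist":[0,0,0,0],"gripper":[0.55,0.55,0.55,0.55]}';  python3 -m jog '{"linear":[[0,0,0],[0,0,0],[0,0,0],[0,0,0]],"twist":[0,0,0,0],"gripper":[0,0,0,0]}'
```

```text
clock: 35.58
position: [0.5733, 0.2989, 0.0355]
eef_rot: [0.0, -0.632, 0.775, -0.0]
ft_force: [-0.1, 1.0, -0.1]
opening: 0.0481
clock: 36.08
position: [0.5733, 0.299, 0.0355]
eef_rot: [0.0, -0.632, 0.775, 0.0]
ft_force: [-1.6, -0.5, 1.3]
opening: 0.0292
```

```bash
python3 -m jog '{"linear":[[0,0,-0.3],[0,0,-0.7],[0,0,-0.9],[0,0,-0.9],[0,0,-0.9],[0,0,-0.5],[0,0,0]],"twist":[0,0,0,0,0,0,0],"gripper":[0,0,0,0,0,0,0]}'; python3 -m jog '{"linear":[[0,0,0],[0,0,0],[0,0,0],[0,0,0],[0,0,0],[0,0,0],[0,0,0],[0,0,0],[0,0,0],[0,0,0]],"twist":[1,1,1,1,1,1,1,1,1,1],"gripper":[0,0,0,0,0,0,0,0,0,0]}'|tail -1; python3 to.py .4622 -.2972 .285
```

```text
clock: 36.95
position: [0.5747, 0.2996, 0.2919]
eef_rot: [0.004, -0.632, 0.775, -0.001]
ft_force: [0.0, 0.4, -3.0]
opening: 0.0291
opening: 0.029
tool units [-2.005 -9.889  0.014] xang 158.1 q6 -42.8 pos [0.5719 0.2982 0.284 ] t 38.2
```

```bash
python3 -m jog '{"linear":[[-0.1,-0.5,0],[-0.19,-0.94,0],[-0.19,-0.94,0],[-0.19,-0.94,0],[-0.19,-0.94,0],[-0.19,-0.94,0],[-0.19,-0.94,0],[-0.19,-0.94,0],[-0.19,-0.94,0],[-0.19,-0.94,0]],"twist":[0,0,0,0,0,0,0,0,0,0],"gripper":[0,0,0,0,0,0,0,0,0,0]}'|tail -1; python3 -m jog '{"linear":[[-0.19,-0.93,0],[0,0,0],[0,0,0.5],[0,0,0.7],[0,0,0.5],[0,0,0.25],[0,0,0],[0,0,0]],"twist":[0,0,0,0,0,0,0,0],"gripper":[0,0,0,0,0,0,0,0]}'; python3 to.py .4622 -.2972 .1505
```

```text
opening: 0.0292
clock: 40.45
position: [0.4676, -0.2973, 0.1715]
eef_rot: [0.001, 0.187, 0.982, -0.0]
ft_force: [-1.0, -0.2, -3.4]
opening: 0.0291
tool units [ 0.085 -0.032  0.35 ] xang 158.5 q6 -103.5 pos [ 0.4676 -0.2973  0.1715] t 40.45
```

```bash
python3 -m jog '{"linear":[[0.08,-0.03,0],[0,0,0.15],[0,0,0.1],[0,0,0]],"twist":[0,0,0,0],"gripper":[0,0,0,0]}'; python3 to.py .4622 -.2972 .1505
```

```text
clock: 40.95
position: [0.461, -0.2966, 0.1543]
eef_rot: [-0.001, 0.187, 0.982, 0.0]
ft_force: [-0.3, -0.5, -2.2]
opening: 0.029
tool units [-0.022 -0.002  0.064] xang 158.4 q6 -103.8 pos [ 0.461  -0.2966  0.1543] t 40.95
```

```bash
python3 -m jog '{"linear":[[-0.02,0,0.05],[0,0,0.03],[0,0,0]],"twist":[0,0,0],"gripper":[0,0,0]}'; python3 -m jog '{"linear":[[0,0,0],[0,0,0],[0,0,0],[0,0,-0.3],[0,0,-0.8],[0,0,-0.9],[0,0,0],[0,0,0]],"twist":[0,0,0,0,0,0,0,0],"gripper":[0.55,0.55,0.55,0.55,0.55,0.55,0.55,0.55]}' | head -2
python3 -c "
from works import *
works('wrist');works('top')"; python3 to.py .438 .303 .29
```

```text
clock: 41.32
position: [0.4629, -0.2975, 0.1506]
eef_rot: [0.0, 0.187, 0.982, -0.0]
ft_force: [0.4, 0.4, -3.0]
opening: 0.0295
clock: 42.32
position: [0.4629, -0.2975, 0.2715]
wrist (318, 244) 1139 [ 0.4639 -0.2977  0.1704] diam 0.029
wrist (594, 252) 1372 [ 0.5373 -0.1267  0.1702] diam 0.033
top (205, 256) 88 [0.4357 0.3044 0.0565] diam 0.03
top (431, 198) 77 [ 0.5874 -0.2492  0.1721] diam 0.029
top (378, 215) 76 [ 0.5387 -0.1229  0.1723] diam 0.028
tool units [ 4.047  9.151 -0.331] xang 158.4 q6 -103.8 pos [ 0.462  -0.2969  0.2693] t 42.425
```

The third is seated, so on to the fourth.

```bash
python3 -m jog '{"linear":[[0.39,0.88,-0.03],[0.39,0.88,-0.03],[0.39,0.88,-0.03],[0.39,0.88,-0.03],[0.39,0.88,-0.03],[0.39,0.88,-0.03],[0.39,0.88,-0.03],[0.39,0.88,-0.03],[0.39,0.88,-0.03],[0.39,0.88,-0.03]],"twist":[0,0,0,0,0,0,0,0,0,0],"gripper":[0.55,0.55,0.55,0.55,0.55,0.55,0.55,0.55,0.55,0.55]}'|head -2; python3 -m jog '{"linear":[[0.15,0.35,0],[0,0,0],[0,0,0],[0,0,0],[0,0,0],[0,0,0],[0,0,0],[0,0,0],[0,0,0],[0,0,0]],"twist":[0,-1,-1,-1,-1,-1,-1,-1,-1,-1],"gripper":[0.55,0.55,0.55,0.55,0.55,0.55,0.55,0.55,0.55,0.55]}'|head -2;python3 -m jog '{"linear":[[0,0,0],[0,0,0],[0,0,0]],"twist":[-1,-0.5,0],"gripper":[0.55,0.55,0.55]}'|head -2
python3 -c "
from works import *
works('wrist')"; python3 to.py .438 .303 .04
```

```text
clock: 43.68
position: [0.438, 0.2811, 0.2868]
clock: 44.92
position: [0.4376, 0.3019, 0.2864]
clock: 45.3
position: [0.4377, 0.302, 0.2867]
wrist (318, 205) 533 [0.4377 0.3034 0.0554] diam 0.029
tool units [-0.023 -0.01   4.116] xang -96.7 q6 -141.4 pos [0.4379 0.3021 0.287 ] t 45.35
```

```bash
python3 -m jog '{"linear":[[-0.01,0,0.8],[0,0,0.9],[0,0,0.9],[0,0,0.8],[0,0,0.5],[0,0,0],[0,0,0]],"twist":[0,0,0,0,0,0,0],"gripper":[0.55,0.55,0.55,0.55,0.55,0.55,0.55]}'; python3 to.py .438 .303 .036
```

```text
clock: 46.22
position: [0.4393, 0.3035, 0.0554]
eef_rot: [0.001, -0.665, 0.747, -0.0]
ft_force: [0.1, 0.4, 0.8]
opening: 0.0486
tool units [0.011 0.021 0.324] xang -96.6 q6 -141.4 pos [0.4393 0.3035 0.0554] t 46.225
```

```bash
python3 -m jog '{"linear":[[0,0.01,0.2],[0,0,0.12],[0,0,0],[0,0,0]],"twist":[0,0,0,0],"gripper":[0.55,0.55,0.55,0.55]}';  python3 -m jog '{"linear":[[0,0,0],[0,0,0],[0,0,0],[0,0,0]],"twist":[0,0,0,0],"gripper":[0,0,0,0]}'; python3 -m jog '{"linear":[[0,0,-0.3],[0,0,-0.7],[0,0,-0.9],[0,0,-0.9],[0,0,-0.9],[0,0,-0.5],[0,0,0],[0,0,0]],"twist":[0,0,0,0,0,0,0,0],"gripper":[0,0,0,0,0,0,0,0]}'|tail -1; python3 -m jog '{"linear":[[0,0,0],[0,0,0],[0,0,0],[0,0,0],[0,0,0],[0,0,0],[0,0,0],[0,0,0],[0,0,0],[0,0,0]],"twist":[1,1,1,1,1,1,1,1,1,1],"gripper":[0,0,0,0,0,0,0,0,0,0]}'|tail -1; python3 to.py .4153 -.1713 .285
```

```text
clock: 46.72
position: [0.4381, 0.3032, 0.0355]
eef_rot: [0.0, -0.665, 0.746, -0.0]
ft_force: [0.4, 0.1, 0.1]
opening: 0.0487
clock: 47.22
position: [0.4381, 0.3032, 0.0355]
eef_rot: [0.0, -0.665, 0.746, 0.0]
ft_force: [-0.1, 1.2, 1.9]
opening: 0.0294
opening: 0.0293
opening: 0.029
tool units [-1.953 -7.655  0.009] xang 163.1 q6 -41.1 pos [0.4366 0.3023 0.284 ] t 49.475
```

```bash
python3 -m jog '{"linear":[[-0.12,-0.47,0],[-0.229,-0.898,0],[-0.229,-0.898,0],[-0.229,-0.898,0],[-0.229,-0.898,0],[-0.229,-0.898,0],[-0.229,-0.898,0],[-0.229,-0.898,0],[-0.229,-0.898,0],[0,0,0]],"twist":[0,0,0,0,0,0,0,0,0,0],"gripper":[0,0,0,0,0,0,0,0,0,0]}'|head -2; python3 -m jog '{"linear":[[0,0,0.5],[0,0,0.7],[0,0,0.5],[0,0,0.25],[0,0,0],[0,0,0]],"twist":[0,0,0,0,0,0],"gripper":[0,0,0,0,0,0]}'; python3 to.py .4153 -.1713 .1505
```

```text
clock: 50.72
position: [0.4175, -0.1732, 0.2845]
clock: 51.48
position: [0.4202, -0.1705, 0.1713]
eef_rot: [0.001, 0.144, 0.99, -0.0]
ft_force: [-0.3, -0.5, -0.4]
opening: 0.0294
tool units [ 0.074 -0.036  0.347] xang 163.5 q6 -98.7 pos [ 0.4202 -0.1705  0.1713] t 51.475
```

```bash
python3 -m jog '{"linear":[[0.06,-0.03,0],[0,0,0.15],[0,0,0.1],[0,0,0]],"twist":[0,0,0,0],"gripper":[0,0,0,0]}'; python3 to.py .4153 -.1713 .1505
```

```text
clock: 51.98
position: [0.4147, -0.1709, 0.1544]
eef_rot: [-0.001, 0.144, 0.99, 0.0]
ft_force: [-0.6, -0.0, -1.8]
opening: 0.0295
tool units [-0.012 -0.004  0.065] xang 163.4 q6 -99.0 pos [ 0.4147 -0.1709  0.1544] t 51.975
```

```bash
python3 -m jog '{"linear":[[-0.01,0,0.05],[0,0,0.03],[0,0,0]],"twist":[0,0,0],"gripper":[0,0,0]}'; python3 -m jog '{"linear":[[0,0,0],[0,0,0],[0,0,0],[0,0,-0.3],[0,0,-0.8],[0,0,-0.9],[0,0,-0.5],[0,0,0]],"twist":[0,0,0,0,0,0,0,0],"gripper":[0.55,0.55,0.55,0.55,0.55,0.55,0.55,0.55]}' | head -2
python3 - <<'E'
from works import *
works('wrist');works('top')
p,d,c=snap('top');P=cloud(d,c);hs=cv2.cvtColor(p,cv2.COLOR_RGB2HSV)
b=(hs[...,0]>105)&(hs[...,0]<128)&(hs[...,1]>150)&(P[...,2]>.07)&(P[...,2]<.4)&(P[...,0]>.3)&(P[...,0]<.72)&(P[...,1]>.3)&(P[...,1]<.5)
Q=P[b];print('lid',len(Q),Q.min(0),Q.max(0));t=Q[Q[:,2]>.26];print(len(t),t.mean(0),t.min(0),t.max(0))
A=np.c_[Q[:,0],Q[:,2],np.ones(len(Q))];print('y=a x+b z+c',np.linalg.lstsq(A,Q[:,1],rcond=None)[0])
k=(p.max(-1)<60)&(P[...,2]>.2)&(P[...,2]<.3)&(P[...,1]>.36)&(P[...,1]<.46)&(P[...,0]>.4)&(P[...,0]<.62)
print('knob',k.sum(),P[k].mean(0),P[k].min(0),P[k].max(0))
E
python3 to.py .45 .2 .3
```

```text
clock: 52.35
position: [0.416, -0.1713, 0.1505]
eef_rot: [0.0, 0.144, 0.99, -0.0]
ft_force: [0.2, 0.0, -2.0]
opening: 0.0291
clock: 53.35
position: [0.4176, -0.1721, 0.3038]
wrist (319, 227) 915 [ 0.4168 -0.1713  0.1704] diam 0.029
wrist (187, 323) 862 [ 0.464  -0.2968  0.1703] diam 0.03
wrist (289, 426) 246 [ 0.587  -0.2499  0.1704] diam 0.029
top (378, 215) 58 [ 0.5386 -0.1223  0.1726] diam 0.029
top (397, 268) 38 [ 0.4148 -0.1712  0.1727] diam 0.026
lid 5008 [0.37639856 0.34790764 0.07003981] [0.66402043 0.39925778 0.2792746 ]
648 [0.51601063 0.38297839 0.26950406] [0.37754822 0.36898857 0.26002288] [0.66402043 0.39767509 0.2792746 ]
y=a x+b z+c [-0.08093252  0.12009198  0.39192384]
knob 130 [0.52130651 0.41405873 0.24901874] [0.50972852 0.39850095 0.23695915] [0.53569935 0.42681984 0.25742805]
tool units [ 1.206  6.091 -0.014] xang 163.4 q6 -99.0 pos [ 0.4152 -0.1709  0.2989] t 53.5
```

All four are seated (hub tops 0.170 on the wrist camera). Next I'll take the closed fingers behind the lid to push it shut.

```bash
python3 -m jog '{"linear":[[0,0,-0.5],[0,0,-0.5],[0,0,0],[0,0,0],[0,0,0],[0,0,0],[0,0,0],[0,0,0],[0,0,0],[0,0,0]],"twist":[1,1,1,1,1,1,1,0.8,0,0],"gripper":[0,0,0,0,0,0,0,0,0,0]}'; python3 to.py .46 .43 .35
```

```text
clock: 54.75
position: [0.4155, -0.1711, 0.3592]
eef_rot: [-0.001, 0.734, 0.679, -0.0]
ft_force: [0.0, 0.4, 0.3]
opening: 0.0006
tool units [10.046 -0.035  0.161] xang 85.6 q6 -21.1 pos [ 0.4155 -0.1711  0.3592] t 54.75
```

```bash
python3 -m jog '{"linear":[[0.6,0,0],[1,0,0],[1,0,0],[1,0,0],[1,0,0],[1,0,0],[1,0,0],[1,0,0],[1,0,0],[1,0,0]],"twist":[0,0,0,0,0,0,0,0,0,0],"gripper":[0,0,0,0,0,0,0,0,0,0]}'|head -2;python3 -m jog '{"linear":[[0.5,-0.03,0],[0,0,0],[0,0,0]],"twist":[0,0,0],"gripper":[0,0,0]}'|head -2; python3 to.py .46 .43 .2335
```

```text
clock: 56.0
position: [0.4615, 0.4049, 0.36]
clock: 56.38
position: [0.4623, 0.4322, 0.36]
tool units [-0.037 -0.034  2.108] xang 85.5 q6 45.4 pos [0.4623 0.4322 0.36  ] t 56.375
```

```bash
python3 -m jog '{"linear":[[0,0,0.6],[0,0,0.7],[0,0,0.6],[0,0,0.2],[0,0,0]],"twist":[0,0,0,0,0],"gripper":[0,0,0,0,0]}';python3 -m jog '{"linear":[[-0.3,0,0],[-0.3,0,0],[-0.3,0,0],[-0.3,0,0],[-0.3,0,0.05],[-0.35,0,0.05],[0,0,0]],"twist":[0,0,0,0,0,0,0],"gripper":[0,0,0,0,0,0,0]}'; python3 -m jog '{"linear":[[-0.29,0,0.12],[-0.29,0,0.15],[-0.29,0,0.19],[-0.22,0,0.2],[-0.22,0,0.25],[-0.22,0,0.28]],"twist":[0,0,0,0,0,0],"gripper":[0,0,0,0,0,0]}'
```

```text
clock: 57.0
position: [0.4625, 0.4319, 0.2345]
eef_rot: [0.0, 0.735, 0.678, -0.0]
ft_force: [-0.7, 0.0, -0.2]
opening: 0.0005
clock: 57.88
position: [0.4528, 0.3201, 0.2276]
eef_rot: [0.0, 0.735, 0.678, -0.001]
ft_force: [0.2, -0.9, -0.5]
opening: 0.0006
clock: 58.62
position: [0.446, 0.2298, 0.1559]
eef_rot: [-0.0, 0.735, 0.678, -0.0]
ft_force: [0.6, 0.9, -0.0]
opening: 0.0006
```

```bash
python3 -m jog '{"linear":[[-0.16,0,0.3],[-0.15,0,0.37],[-0.08,0,0.33],[-0.07,0,0.3],[0,0,0]],"twist":[0,0,0,0,0],"gripper":[0,0,0,0,0]}'
python3 - <<'E'
from h import *
p,d,c=snap('top');P=cloud(d,c);hs=cv2.cvtColor(p,cv2.COLOR_RGB2HSV)
b=(hs[...,0]>105)&(hs[...,0]<128)&(hs[...,1]>150)&(P[...,2]>.03)&(P[...,2]<.4)&(P[...,0]>.3)&(P[...,0]<.62)&(P[...,1]>.1)&(P[...,1]<.5)
Q=P[b];A=np.c_[Q[:,:2],np.ones(len(Q))];print(len(Q),Q.min(0),Q.max(0),'z=ax+by+c',np.linalg.lstsq(A,Q[:,2],rcond=None)[0])
E
```

```text
clock: 59.25
position: [0.442, 0.202, 0.0766]
eef_rot: [-0.001, 0.735, 0.678, -0.002]
ft_force: [-0.5, -0.5, -0.2]
opening: 0.0007
2431 [0.37455691 0.13997971 0.06492263] [0.61995249 0.36707727 0.18350032] z=ax+by+c [-0.00319292 -0.02183642  0.0810089 ]
```

```bash
python3 -m jog '{"linear":[[-0.2,0,0],[0,0,0.06],[0,0,0.05],[0,0,0.03],[0,0,0]],"twist":[0,0,0,0,0],"gripper":[0,0,0,0,0]}'; python3 -m jog '{"linear":[[0,0,0.05],[0,0,0]],"twist":[0,0],"gripper":[0,0]}'
```

```text
clock: 59.92
position: [0.4434, 0.1913, 0.0718]
eef_rot: [0.0, 0.735, 0.679, 0.0]
ft_force: [-2.4, -1.4, 8.2]
opening: 0.0002
clock: 60.18
position: [0.4435, 0.1913, 0.0715]
eef_rot: [0.0, 0.734, 0.679, -0.0]
ft_force: [-11.6, -5.4, 29.2]
opening: 0.0006
```

Hard stop at 0.0715, the height of the lid's top when fully shut. I'll lift clear, move away and do the final check.

```bash
python3 -m jog '{"linear":[[0,0,-0.2],[0,0,-0.6],[0,0,-0.9],[0,0,-0.9],[0,0,-0.9],[0,0,-0.9],[0,0,0]],"twist":[0,0,0,0,0,0,0],"gripper":[0,0,0,0,0,0,0]}'
python3 - <<'E'
from ang2 import *
from works import works
p,d,c=snap('top');P=cloud(d,c);hs=cv2.cvtColor(p,cv2.COLOR_RGB2HSV)
b=(hs[...,0]>105)&(hs[...,0]<128)&(hs[...,1]>150)&(P[...,2]>.03)&(P[...,2]<.1)&(P[...,0]>.3)&(P[...,0]<.66)&(P[...,1]>.1)&(P[...,1]<.5)
Q=P[b];A=np.c_[Q[:,:2],np.ones(len(Q))];print(len(Q),Q.min(0),Q.max(0),np.linalg.lstsq(A,Q[:,2],rcond=None)[0])
works('top');show();print(state()['ft_force'],state()['clock'])
cv2.imwrite('pics/f_top.png',p[:,:,::-1]);q,_,_=snap('side');cv2.imwrite('pics/f_side.png',q[:,:,::-1])
E
```

```text
clock: 61.05
position: [0.4456, 0.1924, 0.3376]
eef_rot: [0.002, 0.735, 0.678, 0.005]
ft_force: [-0.2, 0.9, 0.3]
opening: 0.0005
3455 [0.36089204 0.13896675 0.06285348] [0.65028648 0.36591398 0.08042132] [-0.00118464 -0.00080966  0.07267586]
top (432, 199) 71 [ 0.5864 -0.2494  0.1718] diam 0.029
top (378, 215) 76 [ 0.5387 -0.1229  0.1722] diam 0.028
top (451, 250) 76 [ 0.4636 -0.2964  0.173 ] diam 0.029
top (396, 267) 77 [ 0.4164 -0.1701  0.1723] diam 0.029
lat mm 8.685714285714285 7.092128589335191 10.335339884398286 r 0.1507802781137845 7
[-0.4439405  -0.0145749  -0.24279169] 61.2
```

View pics/f_top.png

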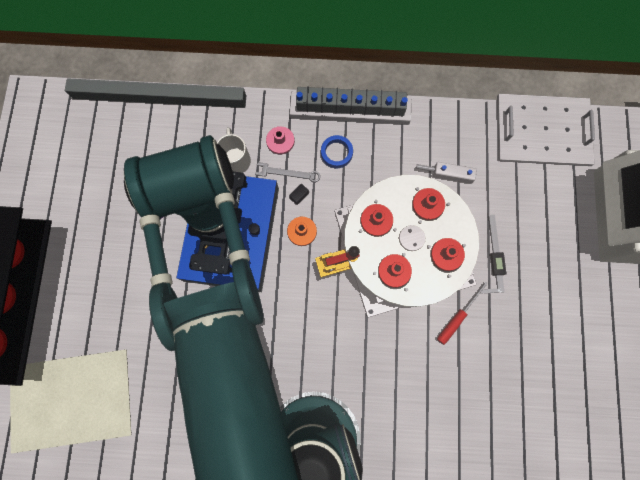

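View pics/f_side.png

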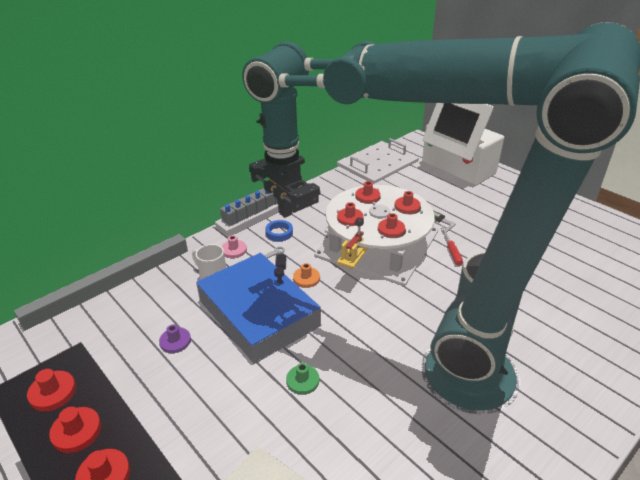

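The final views show the lid flat and shut (slope under 0.002), the latch down at (352,253 top), four reds seated, and the bystanders where they were. Handing in.

```bash
python3 -c "
from rig import order
print(order.finish_job())"
```

```text
the job is handed in; nothing more can be done
None
```

The job is done and handed in at about 61 s of the 210 s allowed.

- **Disc and latch:** I stopped the disc with a fingertip, which left it 0.81 rad short of the slot. I dragged it on with the same fingertip until the hole was about 1 mm off, then let go. After that I swung the latch down and pressed the knob to a hard stop at 0.193 m, its fully-down height.
- **Workpieces:** All four red workpieces stand on the disc, one in each place. The wrist camera put every hub top at about 0.170 m, the right height for flat seating. I viewed only the first from close up, and it stood centred between its pins. The other three I checked by measured position only.
- **Lid:** I pushed it to a hard stop at 0.0715 m, the shut height. The top camera's depth then showed it flat.
- **Other things on the table:** In the last top and side pictures the look-alikes and bystanders look where they were.

**Checks that disagreed:**
- **Camera offset:** The top and wrist cameras differed by 2 to 3 mm, so I used positions in between.
- **Hole position:** The last automatic check of the hole read 8.7 mm off. The latch knob was hiding the hole by then and only 7 pixels were found, so I disregarded it. The measured workpiece positions match a locked disc.
- **Disc speed:** I measured about 2.8 rad/s, a little above the stated 1.2 to 2.6.

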